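# Put the toppled bottles away in the bench-top case with the sticky shutter

## Robot

A 6-joint arm with a two-finger parallel gripper is mounted at the origin on the work surface. World frame = base frame: x ahead of the robot, y to its left, z up, the work surface at z = 0. Lengths are in m, angles in degrees, forces in N, time in s.
With the tool pointing down it reaches from about 0.35 to 0.875 m from the base axis. Payload 4.2 kg.
Tool frame: the origin (TCP) lies midway between the tips of the shut fingers; the grasp point (between the pads) lies 19 mm behind it; z points along the fingers, y is the line along which they close (so a half turn about z gives the same grasp; the last joint's range is limited). The gripper opens to 87 mm and grips with 3 to 60 N. Pads are 19 mm wide; open, the fingers measure 117 mm over their backs; the gripper's body (75 mm by 190 mm) begins 51 mm behind the grasp point.
Start: joints at [90.218, 22.042, 0.453, 0, -68.411, -14.817], TCP at [0.158, 0.605, 0.223] pointing down, gripper open.
Joint ranges: [-179.83, 179.83], [-69.29, 118.12], [-61.27, 80.66], [-181.25, 117.63], [-171.15, -9.14], [-177.46, 177.46]. Speed limits (degrees/s): [159.86, 159.86, 180, 180, 180, 180].

## Interface

Orientations are given as a 3x3 rotation matrix whose columns are the frame's x, y, z axes.
In Python, from bench import * gives the robot as it stands.
- The arm moves only by the shell command python3 -m creep 'ROWS' [FORCE]. ROWS is JSON, a list of rows, each a list of 3 entries, a list of its own where there are three numbers: the turn, a rotation vector about the world's x, y, z in rad, then the shift along the world's x, y, z in m, then the opening, from -1 (shut) to 1 (fully open). In form: [[[wx, wy, wz], [tx, ty, tz], claw], ...]. A call has 1 to 12 rows; each row shifts and turns the commanded pose from where the row before left it; what a row does not reach is not made up. A row lasts 1/12 s, in which the tool goes at most 41.7 mm and 7.16 degrees, less where a joint would pass 70% of its speed; a pose out of reach is approached as far as the arm can. A call with a gripper value outside its range is refused whole. The fingers move at their own pace and stop on an object; FORCE is the grip in N (left out, the last holds). Time passes only in rows, so rows that do not move let the fingers close. It gives the time, the measured TCP pose, the force, the opening and the grip force at its end, in the units of the state.
- get_state(): the state, without advancing time (a new reading comes with each control period).
- snapshot(name): name is "scene" or "side" or "wrist"; returns the picture (480x640x3 uint8, blue, green, red); there is no depth.
- camera_model(name): a dict with "fx", "fy", "cx", "cy" (pixels), "R" (3x3) and "t" (3): a world point X has camera coordinates R X + t; the wrist camera has in their place "hand_eye" (4x4, takes a point from camera to tool coordinates, whose origin is the TCP and whose axes are the flange's). Camera axes: x right, y down, z forward; pixel columns grow to the right and rows downward; lengths in m; the calibration is good to about 2 mm. A picture is of the moment at which its call begins: read the wrist's pose just before it. camera_model takes no time and is no camera call.
- sign_off(): hands the job in; it is judged then, once.
The state is a dict: "clock": time; "qpos": joint angles; "joint_velocities": joint speeds; "joint_torque": joint torques, N m; "eef_pos": TCP position; "tcp_rot": TCP orientation; "ft_force": force on the tool from outside, world axes, zero at the start; "torque": the same for the moment, N m; "opening": finger opening in m; "grasp_force": force on a finger pad.
Only numpy, scipy, OpenCV 4.12 (cv2) and the standard library are available. Lean on these libraries where they do the work, as an engineer would, in place of code of your own. Each camera call takes 0.05 s, during which the arm holds its last target. There are 200 camera calls.

## Task

The small square bottles on the jeweller's bench have been knocked over: open the shutter of the wooden case all the way, stand every bottle upright inside the case, let go of them, and then close the shutter fully over them. The shutter sticks on its two runners, so work its two knobs a little at a time in turn and never let one end get more than 3 cm ahead of the other. The bottles are glass, so do not drop them, and leave the steel block, the pliers and the steel bowl where they are.

Things in the scene. Friction and masses are not known exactly. Their poses are not given: they have to be found in the camera images.
- case: Red-brown wooden case, fixed: 260 (its x) x 270 (y) x 85 mm high; over the aluminium side strips 306 mm wide, 96 mm high. Origin: centre of its underside; x points away from the robot (the shutter opens that way), y left. The near half is a well, open above when the shutter is open: inside x -125 to -5 mm, y -125 to 125, floor z 8, rim z 85, walls 10 mm. The far half is solid
- well (a point): centre of the well's cork floor, 8 mm above the bench, at x = -65 mm, y = 0 of the case; same axes as the case
- runner_left (a joint): travel in m of the shutter's left end (the case's +y side) along the case's x: 0 closed, 0.120 fully open; sticky, about 5 N, stays where left
- runner_right (a joint): the same for the right end (-y side), about 3 N to move. The two ends move independently, coupled only by the skew of the shutter; the runners lie 250 mm apart
- shutter (a joint): skew of the green shutter panel in rad, 0 when square in its track, about (runner_right - runner_left) / 0.25. The panel is 130 mm (x) by 266 mm (y) by 8 mm, its top 95 mm above the bench; closed it covers the well, open it lies over the far half. It must never reach 0.16 rad (ends 4 cm out of step)
- knob_left (a point): centre of the top of the shutter's left brass knob, an upright pin 16 mm in diameter and 28 mm high (top 123 mm above the bench), in the middle of the panel's depth, 105 mm left of its middle; when closed it is at x = -70 mm, y = 105 mm of the case
- knob_right (a point): the same for the right knob, 105 mm right of the panel's middle
- bench_block: steel block 65 x 65 x 20 mm, loose on the bench; leave alone. Origin: centre of its underside
- pliers: pliers with red handles, 145 mm long, 14 mm high, lying on the bench; leave alone. Origin near the pivot, on the underside
- stone_bowl: small round steel bowl, 100 mm wide, 35 mm high; leave alone. Origin: centre of its underside
- bottle_a: square amber glass bottle, 36 x 36 mm and 50 mm tall, with a white round cap 24 mm in diameter and 18 mm high on top (68 mm in all), about 0.11 kg. Origin: centre of its underside; z points from the base to the cap, x and y along its flat sides. Starts lying on one side on the bench (origin 18 mm up), cap to the left or right. May be absent (None)
- bottle_b: square amber glass bottle, 36 x 36 mm and 50 mm tall, with a white round cap 24 mm in diameter and 18 mm high on top (68 mm in all), about 0.11 kg. Origin: centre of its underside; z points from the base to the cap, x and y along its flat sides. Starts lying on one side on the bench (origin 18 mm up), cap to the left or right. May be absent (None)
- bottle_c: square amber glass bottle, 36 x 36 mm and 50 mm tall, with a white round cap 24 mm in diameter and 18 mm high on top (68 mm in all), about 0.11 kg. Origin: centre of its underside; z points from the base to the cap, x and y along its flat sides. Starts lying on one side on the bench (origin 18 mm up), cap to the left or right. May be absent (None)
- bottle_d: square amber glass bottle, 36 x 36 mm and 50 mm tall, with a white round cap 24 mm in diameter and 18 mm high on top (68 mm in all), about 0.11 kg. Origin: centre of its underside; z points from the base to the cap, x and y along its flat sides. Starts lying on one side on the bench (origin 18 mm up), cap to the left or right. May be absent (None)
There are look-alikes about, which are no part of the job. What is shaped like the bottle_c but green or yellow is not meant. Leave any blue or green look-alike of the bottle_d alone.

How it is judged (in metres and radians):
On the way, in this order (a step that is already met when the one before it is completed fails the run):
1. the shutter is opened all the way (both ends past 110 mm) (value of joint each of runner_left, runner_right above 0.11 m), for 0.2 s.
2. every bottle stands upright on the floor of the well, released (x of bottle_a in the frame of case between -0.115 and -0.02 m and y of bottle_a in the frame of case between -0.115 and 0.115 m and z of bottle_a in the frame of case between 0 and 0.02 m and angle between each of bottle_a, bottle_b, bottle_c, bottle_d's own z axis and vertical below 0.15 rad and linear speed of each of bottle_a, bottle_b, bottle_c, bottle_d below 0.05 m/s and x of bottle_b in the frame of case between -0.115 and -0.02 m and y of bottle_b in the frame of case between -0.115 and 0.115 m and z of bottle_b in the frame of case between 0 and 0.02 m and x of bottle_c in the frame of case between -0.115 and -0.02 m and y of bottle_c in the frame of case between -0.115 and 0.115 m and z of bottle_c in the frame of case between 0 and 0.02 m and x of bottle_d in the frame of case between -0.115 and -0.02 m and y of bottle_d in the frame of case between -0.115 and 0.115 m and z of bottle_d in the frame of case between 0 and 0.02 m and contact force between each of bottle_a, bottle_b, bottle_c, bottle_d and the fingers below 0.1 N), for 0.2 s.
3. the shutter is closed again (both ends within 8 mm of closed) (value of joint each of runner_left, runner_right below 0.008 m), for 0.2 s.
At the end, for the whole second after the job is handed in: Every bottle present stands upright (within 0.15 rad) and at rest on the floor of the case's well, and both ends of the shutter are within 8 mm of fully closed (all of step 3 and x of bottle_a in the frame of case between -0.115 and -0.02 m and y of bottle_a in the frame of case between -0.115 and 0.115 m and z of bottle_a in the frame of case between 0 and 0.02 m and angle between each of bottle_a, bottle_b, bottle_c, bottle_d's own z axis and vertical below 0.15 rad and linear speed of each of bottle_a, bottle_b, bottle_c, bottle_d below 0.05 m/s and x of bottle_b in the frame of case between -0.115 and -0.02 m and y of bottle_b in the frame of case between -0.115 and 0.115 m and z of bottle_b in the frame of case between 0 and 0.02 m and x of bottle_c in the frame of case between -0.115 and -0.02 m and y of bottle_c in the frame of case between -0.115 and 0.115 m and z of bottle_c in the frame of case between 0 and 0.02 m and x of bottle_d in the frame of case between -0.115 and -0.02 m and y of bottle_d in the frame of case between -0.115 and 0.115 m and z of bottle_d in the frame of case between 0 and 0.02 m); the robot touches nothing.
It fails at once if the shutter racks: its skew reaches 0.16 rad (one end 4 cm ahead of the other) (value of joint shutter above 0.16 rad or value of joint shutter below -0.16 rad).
It fails at once if a bottle is dropped (faster than 1.3 m/s, a fall of 85 mm) (linear speed of any of bottle_a, bottle_b, bottle_c, bottle_d above 1.3 m/s).
It fails at once if the steel block, the pliers or the bowl is moved more than 20 mm (distance of any of bench_block, pliers, stone_bowl from where it was at the start of the episode above 0.02 m).
Of bottle_a, bottle_b, bottle_c, bottle_d only 2 to 3 are there at a start; the rules pass over those that are not, and their reading is None.
At some moment in a run one of bottle_a, bottle_b, bottle_c, bottle_d may be knocked a few centimetres aside while the robot is not near it.
It also fails if it takes over 210 s, if anything falls off the work surface, if the arm or the gripper's body presses on something with over 40 N, if the wrist force passes 120 N, or if a joint passes its speed limit or range.

## Working session

There is one attempt and no reset: what is moved stays moved. The work goes in short steps, Python scripts to look and compute and a shell command to move; the robot and the scene stay as the last step left them, time stands still between calls to the robot, and variables do not carry over. Pictures are saved under pics/ and viewed, at most 14 in all, crops included, and the job is handed in when it is done.

```bash
mkdir -p pics; ls
python3 - <<'E'
from bench import *
import cv2,numpy as np
s=get_state();print(s)
for n in("scene","side","wrist"):
    cv2.imwrite(f"pics/{n}0.png",snapshot(n)); m=camera_model(n);print(n,{k:np.round(v,4).tolist() for k,v in m.items()})
E
```

```text
pics
{'clock': 0.0, 'qpos': array([ 9.02163949e+01,  2.20895002e+01,  3.78696124e-01, -3.08143179e-02,
       -6.84127656e+01, -1.48157352e+01]), 'joint_velocities': array([ 0.03881931,  0.10458822,  0.02719169, -0.03006616,  0.08492126,
        0.0301464 ]), 'joint_torque': array([ 9.72362541e-04, -3.90668178e+01,  1.87411058e+01,  4.22009602e+00,
        1.11493186e-02, -1.78031200e-04]), 'eef_pos': array([0.15736583, 0.6042178 , 0.22146079]), 'tcp_rot': array([[ 9.67662060e-01, -2.52249671e-01, -4.91939600e-04],
       [-2.52250141e-01, -9.67659655e-01, -2.15852008e-03],
       [ 6.84558749e-05,  2.21280982e-03, -9.99997549e-01]]), 'ft_force': array([ 0.56011131, -0.99058432, -1.15542395]), 'torque': array([ 0.04489154, -0.06532116, -0.04107135]), 'grasp_force': 0.0, 'opening': 0.08716929078242304}
scene {'fx': 525.3695, 'fy': 525.3695, 'cx': 315.3454, 'cy': 225.1918, 'R': [[-0.4826, 0.8756, 0.0217], [0.5645, 0.3299, -0.7566], [-0.6697, -0.3529, -0.6535]], 't': [0.1963, -0.2856, 1.7439]}
side {'fx': 493.5025, 'fy': 493.5025, 'cx': 323.2526, 'cy': 232.4913, 'R': [[-0.9968, -0.0799, -0.0075], [-0.0322, 0.4845, -0.8742], [0.0735, -0.8712, -0.4855]], 't': [0.5567, 0.0724, 1.2387]}
wrist {'fx': 426.364, 'fy': 426.364, 'cx': 314.8172, 'cy': 242.8149, 'hand_eye': [[-0.0002, -0.955, -0.2965, 0.0816], [1.0, -0.0001, -0.0005, 0.0006], [0.0004, -0.2965, 0.955, -0.1622], [0.0, 0.0, 0.0, 1.0]]}
```

View pics/scene0.png

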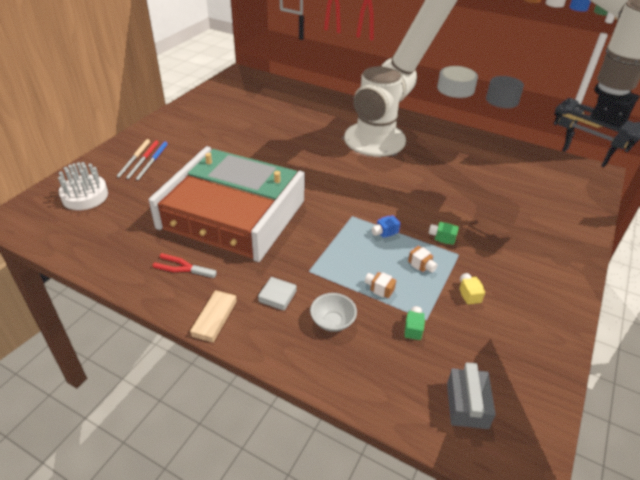

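View pics/side0.png

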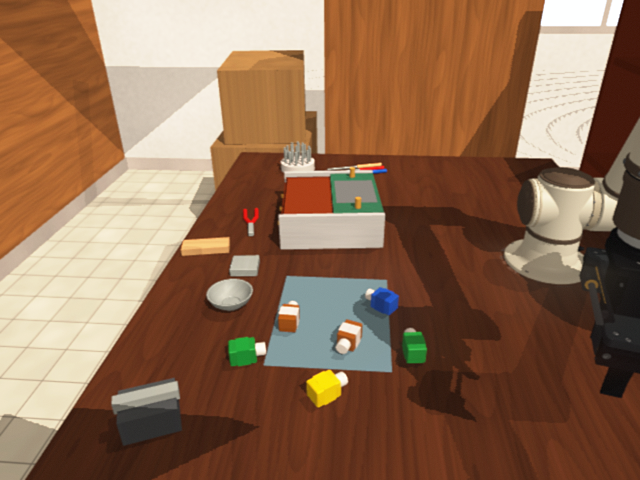

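The scene view shows two amber bottles, at scene (422,259) and (382,284), side (350,335) and (289,317). The knobs are at scene (209,158) and (277,177), side (352,173) and (358,202). The blue, green and yellow bottles are decoys.

```bash
cat > h.py <<'E'
from bench import *
import cv2,numpy as np
def cam(n,s=None):
    m=camera_model(n);K=np.array([[m["fx"],0,m["cx"]],[0,m["fy"],m["cy"]],[0,0,1]])
    if n=="wrist":
        s=s or get_state();H=np.array(m["hand_eye"]);T=np.eye(4);T[:3,:3]=s["tcp_rot"];T[:3,3]=s["eef_pos"]
        W=np.linalg.inv(T@H);return K,W[:3,:3],W[:3,3]
    return K,np.array(m["R"]),np.array(m["t"])
def P(c):return c[0]@np.c_[c[1],c[2]]
def tri(c1,p1,c2,p2):
    X=cv2.triangulatePoints(P(c1),P(c2),np.float64(p1).reshape(2,1),np.float64(p2).reshape(2,1))[:,0];return X[:3]/X[3]
def proj(c,X):
    p=P(c)@np.r_[X,1];return p[:2]/p[2]
def plane(c,p,z):
    o=-c[1].T@c[2];d=c[1].T@np.linalg.inv(c[0])@np.r_[p,1];return o+d*(z-o[2])/d[2]
def blobs(im,lo,hi,amin=20,roi=None):
    hsv=cv2.cvtColor(im,cv2.COLOR_BGR2HSV);m=cv2.inRange(hsv,np.array(lo),np.array(hi))
    if roi:
        k=np.zeros_like(m);x0,y0,x1,y1=roi;k[y0:y1,x0:x1]=255;m&=k
    n,l,st,c=cv2.connectedComponentsWithStats(m)
    return [(np.round(c[i],1).tolist(),st[i].tolist(),l==i) for i in range(1,n) if st[i][4]>=amin]
E
python3 - <<'E'
from h import *
for n,pts in(("scene",[(209,158),(277,177),(422,259),(430,262),(382,284),(375,279)]),("side",[(352,173),(358,202),(350,330),(343,345),(289,322),(293,305)])):
    im=cv2.imread(f"pics/{n}0.png");hsv=cv2.cvtColor(im,cv2.COLOR_BGR2HSV)
    print([hsv[y,x].tolist() for x,y in pts])
    for b in blobs(im,(3,120,90),(22,255,255),15):
        if b[1][4]<1500:print(n,b[0],b[1])
a=cv2.imread("pics/scene0.png")[130:310,140:500];b=cv2.imread("pics/side0.png")[160:380,200:440]
cv2.imwrite("pics/c1.png",np.vstack([cv2.resize(a[:, :230],(560,438),interpolation=2)[:300],cv2.resize(a[80:,160:],(560,280),interpolation=2)]))
cv2.imwrite("pics/c2.png",cv2.resize(b,(640,587),interpolation=2))
E
```

```text
[[19, 121, 185], [18, 124, 177], [11, 66, 215], [14, 19, 252], [13, 19, 254], [13, 118, 211]]
scene [291.1, 3.9] [283, 0, 16, 10, 137]
scene [636.6, 89.0] [632, 80, 8, 15, 61]
scene [635.7, 111.9] [630, 98, 10, 24, 146]
scene [595.9, 127.4] [578, 119, 38, 18, 204]
scene [207.9, 158.9] [207, 156, 3, 7, 17]
scene [412.5, 253.0] [409, 247, 10, 14, 27]
scene [424.8, 261.9] [421, 255, 11, 16, 60]
scene [373.6, 281.7] [371, 274, 8, 16, 27]
scene [389.5, 287.9] [385, 280, 10, 17, 101]
[[18, 192, 208], [18, 191, 211], [17, 20, 249], [19, 28, 244], [12, 210, 152], [12, 193, 203]]
side [357.5, 202.3] [355, 197, 6, 12, 70]
side [597.5, 273.5] [596, 268, 4, 12, 16]
side [590.7, 283.2] [585, 280, 13, 9, 60]
side [290.6, 305.1] [283, 304, 16, 4, 36]
side [551.1, 321.5] [544, 309, 15, 28, 62]
side [286.8, 322.7] [278, 314, 19, 18, 295]
side [354.2, 323.3] [345, 320, 17, 13, 61]
side [347.2, 338.2] [337, 331, 19, 20, 183]
side [454.8, 369.0] [453, 366, 5, 6, 20]
side [453.3, 381.4] [451, 373, 5, 17, 42]
side [464.8, 390.3] [461, 382, 10, 17, 70]
side [505.8, 399.8] [501, 382, 10, 36, 56]
```

View pics/c2.png

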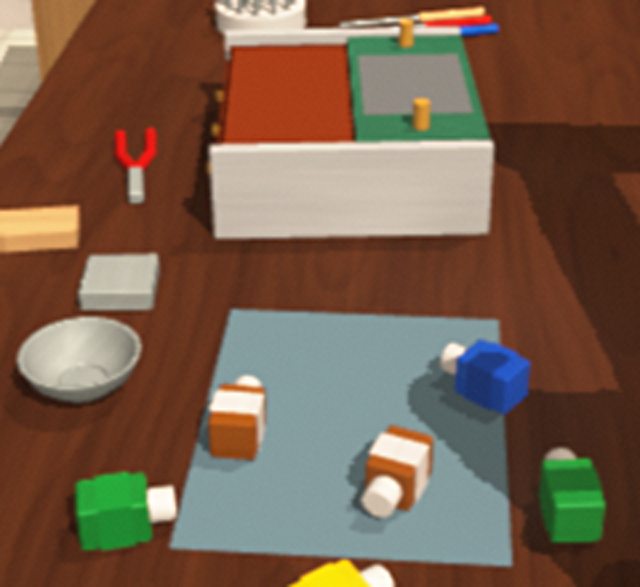

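View pics/c1.png

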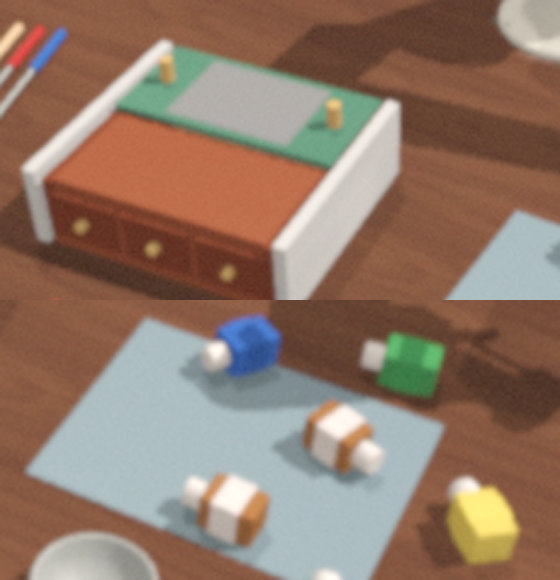

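Run:
```python
from h import *
a,b=cam("scene"),cam("side")
f=lambda u,v:(140+u/2.435,130+v/2.435); g=lambda u,v:(300+u/2.8,210+(v-300)/2.8); k=lambda u,v:(200+u/2.667,160+v/2.667)
for n,p,q in[("knob far",f(168,58),k(406,21)),("knob near",f(334,102),k(422,100)),("cap1",g(371,457),k(383,497)),("cap2",g(193,491),k(249,383)),
 ("b1 label",g(341,435),k(400,460)),("b2 label",g(233,508),k(238,400)),
 ("case strip near-robot top",f(392,104),k(490,145)),("strip far",f(283,248),k(213,147))]:
    X=tri(a,p,b,q);print(n,X.round(4),np.round(np.r_[proj(a,X)-p,proj(b,X)-q],1))
```

```text
knob far [ 0.4945 -0.2859  0.1247] [-0.  -0.2 -0.1  0.2]
knob near [ 0.4728 -0.0808  0.1245] [-0. -0. -0.  0.]
cap1 [0.4902 0.3693 0.0195] [-0.1 -0.3 -0.3  0.4]
cap2 [0.6043 0.2513 0.0225] [-0.4 -1.4 -1.   1.5]
b1 label [0.4804 0.337  0.0244] [-0.3 -1.1 -0.9  1.3]
b2 label [0.6096 0.2883 0.0306] [-0.7 -2.6 -2.   2.8]
case strip near-robot top [ 0.4064 -0.0472  0.0942] [-0.  -0.2 -0.1  0.2]
strip far [ 0.6708 -0.0163  0.0976] [-0.1 -0.8 -0.4  0.7]
```

```bash
python3 -m creep '[[[0,0,0.03],[0.033,-0.022,0.0065],-1],[[0,0,0.03],[0.033,-0.022,0.0065],-1],[[0,0,0.03],[0.033,-0.022,0.0065],-1],[[0,0,0.03],[0.033,-0.022,0.0065],-1],[[0,0,0.03],[0.033,-0.022,0.0065],-1],[[0,0,0.03],[0.033,-0.022,0.0065],-1],[[0,0,0.03],[0.033,-0.022,0.0065],-1],[[0,0,0.03],[0.033,-0.022,0.0065],-1],[[0,0,0.03],[0.033,-0.022,0.0065],-1],[[0,0,0.03],[0.033,-0.022,0.0065],-1],[[0,0,0.03],[0.033,-0.022,0.0065],-1],[[0,0,0.03],[0.033,-0.022,0.0065],-1]]' && python3 -m creep '[[[0,0,0],[0.02,0,0],-1],[[0,0,0],[0.02,0,0],-1],[[0,0,0],[0,0,0],-1],[[0,0,0],[0,0,0],-1],[[0,0,0],[0,0,0],-1]]'
python3 - <<'E'
from h import *
s=get_state();cv2.imwrite("pics/w1.png",snapshot("wrist"));np.savez("w1.npz",p=s["eef_pos"],R=s["tcp_rot"])
E
```

```text
clock: 1.15
eef_pos: [0.5547, 0.3394, 0.3006]
tcp_rot: [[0.994, 0.107, -0.001], [0.107, -0.994, -0.0], [-0.001, 0.0, -1.0]]
ft_force: [-0.0, 0.2, -0.3]
opening: 0.0152
grasp_force: 0.0
clock: 1.57
eef_pos: [0.593, 0.3408, 0.2999]
tcp_rot: [[0.994, 0.105, -0.001], [0.105, -0.994, -0.001], [-0.001, 0.001, -1.0]]
ft_force: [0.3, 0.2, -0.8]
opening: 0.0004
grasp_force: 0.0
```

View pics/w1.png

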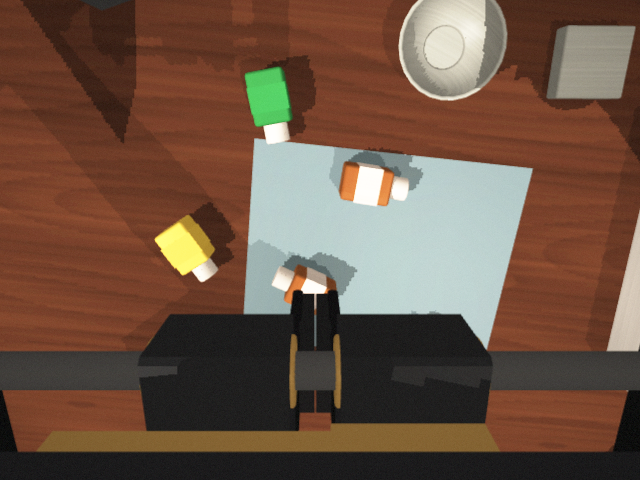

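The wrist view shows the two amber bottles at about (367,185) and (307,285). The mat holds no third bottle. I'm moving to the left knob now.

```bash
python3 -m creep '[[[0,0,0],[-0.0125,-0.0354,-0.0125],-1],[[0,0,0],[-0.0125,-0.0354,-0.0125],-1],[[0,0,0],[-0.0125,-0.0354,-0.0125],-1],[[0,0,0],[-0.0125,-0.0354,-0.0125],-1],[[0,0,0],[-0.0125,-0.0354,-0.0125],-1],[[0,0,0],[-0.0125,-0.0354,-0.0125],-1],[[0,0,0],[-0.0125,-0.0354,-0.0125],-1],[[0,0,0],[-0.0125,-0.0354,-0.0125],-1],[[0,0,0],[-0.0125,-0.0354,-0.0125],-1],[[0,0,0],[-0.0125,-0.0354,-0.0125],-1],[[0,0,0],[-0.0125,-0.0354,-0.0125],-1],[[0,0,0],[-0.0125,-0.0354,-0.0125],-1]]' && python3 -m creep '[[[0,0,0],[0,0,-0.020],-1],[[0,0,0],[0,0,-0.022],-1],[[0,0,0],[0,0,0],-1],[[0,0,0],[0,0,0],-1]]'
python3 - <<'E'
from h import *
cv2.imwrite("pics/s1.png",cv2.resize(snapshot("scene")[130:250,140:320],(720,480),interpolation=2))
E
```

```text
clock: 2.62
eef_pos: [0.4422, -0.0848, 0.1509]
tcp_rot: [[0.994, 0.107, 0.002], [0.107, -0.994, 0.0], [0.002, 0.0, -1.0]]
ft_force: [-0.2, -0.5, -0.9]
opening: 0.0004
grasp_force: 0.0
clock: 2.95
eef_pos: [0.4428, -0.0838, 0.1086]
tcp_rot: [[0.994, 0.106, -0.001], [0.106, -0.994, -0.001], [-0.001, 0.0, -1.0]]
ft_force: [0.6, -0.1, 0.2]
opening: 0.0005
grasp_force: 0.0
```

View pics/s1.png

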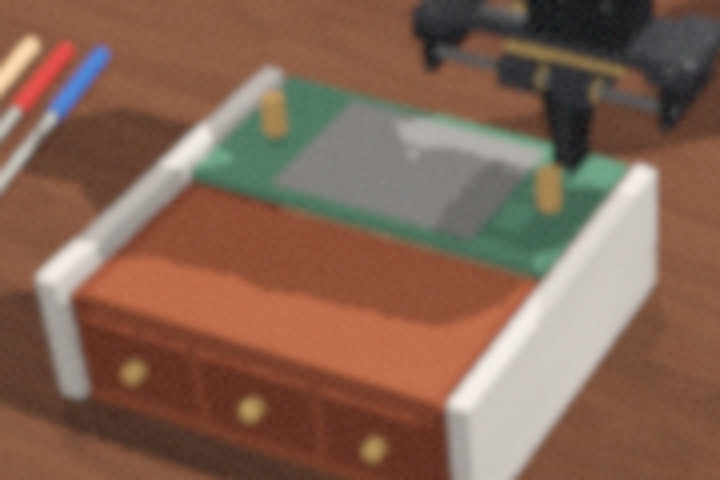

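Fingertip at about (572,160), just behind the left knob at (548,190). I'll push it, then measure.

```bash
python3 -m creep '[[[0,0,0],[0.006,0.0006,0],-1],[[0,0,0],[0.006,0.0006,0],-1],[[0,0,0],[0.006,0.0006,0],-1],[[0,0,0],[0.006,0.0006,0],-1],[[0,0,0],[0.006,0.0006,0],-1],[[0,0,0],[0.004,0.0005,0],-1],[[0,0,0],[0,0,0],-1],[[0,0,0],[0,0,0],-1]]'
python3 - <<'E'
from h import *
A=cam("scene")
im=snapshot("scene")
for i in (im,cv2.imread("pics/scene0.png")):
  for b in blobs(i,(14,70,120),(25,255,255),10,(190,130,300,190)):
    top=b[0][0],b[1][1]+.5
    print(b[0],b[1],plane(A,b[0],.109).round(4))
cv2.imwrite("pics/sd.png",snapshot("side"))
E
```

```text
clock: 3.67
eef_pos: [0.4768, -0.0804, 0.1085]
tcp_rot: [[0.994, 0.105, -0.002], [0.105, -0.994, -0.0], [-0.002, -0.0, -1.0]]
ft_force: [-4.3, 0.4, 3.1]
opening: 0.0004
grasp_force: 2.1
[273.7, 150.7] [260, 147, 31, 10, 59] [ 0.3717 -0.1559  0.109 ]
[207.8, 158.3] [205, 153, 7, 12, 61] [ 0.4964 -0.2906  0.109 ]
[273.5, 180.6] [271, 175, 6, 12, 67] [ 0.4927 -0.0801  0.109 ]
[225.5, 151.0] [221, 150, 10, 3, 10] [ 0.442  -0.2709  0.109 ]
[208.2, 158.1] [206, 153, 6, 11, 55] [ 0.4951 -0.2903  0.109 ]
[276.8, 176.1] [274, 171, 6, 12, 59] [ 0.4712 -0.0834  0.109 ]
```

```bash
cat > k.py <<'E'
from h import *
import sys
# knob travels: scene camera, brass blobs on plane z=.109, relative to closed start
A=cam("scene");ex=np.array([.994,.107]);ey=np.array([-.107,.994])
im=snapshot("scene")
for b in blobs(im,(14,70,120),(25,255,255),20,(170,130,300,235)):
    X=plane(A,b[0],.109)[:2]
    for n,k in(("R",(.4951,-.2903)),("L",(.4712,-.0834))):
        d=X-k
        if abs(d@ey)<.02 and -.02<d@ex<.14 and b[1][4]<120: print(n,"travel",round(d@ex,4),"lat",round(d@ey,4),b[1])
E
python3 -m creep '[[[0,0,0],[-0.006,-0.0006,0.01],-1],[[0,0,0],[0,0,0.03],-1],[[0,0,0],[-0.0006,-0.0347,0],-1],[[0,0,0],[-0.0006,-0.0347,0],-1],[[0,0,0],[-0.0006,-0.0347,0],-1],[[0,0,0],[-0.0006,-0.0347,0],-1],[[0,0,0],[-0.0006,-0.0347,0],-1],[[0,0,0],[-0.0006,-0.0347,0],-1],[[0,0,0],[0,0,-0.02],-1],[[0,0,0],[0,0,-0.02],-1],[[0,0,0],[0,0,0],-1]]' && python3 -m creep '[[[0,0,0],[0.008,0.0009,0],-1],[[0,0,0],[0.008,0.0009,0],-1],[[0,0,0],[0.008,0.0009,0],-1],[[0,0,0],[0.008,0.0009,0],-1],[[0,0,0],[0.008,0.0009,0],-1],[[0,0,0],[0.008,0.0009,0],-1],[[0,0,0],[0.008,0.0009,0],-1],[[0,0,0],[0,0,0],-1]]'; python3 k.py
```

```text
clock: 4.68
eef_pos: [0.4665, -0.2896, 0.1061]
tcp_rot: [[0.995, 0.103, -0.003], [0.103, -0.995, 0.002], [-0.003, -0.002, -1.0]]
ft_force: [-1.7, 0.7, -0.3]
opening: 0.0006
grasp_force: 0.0
clock: 5.35
eef_pos: [0.526, -0.2834, 0.1099]
tcp_rot: [[0.994, 0.107, 0.002], [0.107, -0.994, -0.002], [0.002, 0.002, -1.0]]
ft_force: [-1.6, -2.6, -0.2]
opening: 0.0004
grasp_force: 1.2
R travel 0.0484 lat 0.0005 [196, 161, 7, 13, 71]
L travel 0.024 lat 0.0001 [270, 176, 6, 12, 60]
```

```bash
python3 -m creep '[[[0,0,0],[-0.012,-0.001,0.01],-1],[[0,0,0],[0,0,0.03],-1],[[0,0,0],[-0.0077,0.0337,0],-1],[[0,0,0],[-0.0077,0.0337,0],-1],[[0,0,0],[-0.0077,0.0337,0],-1],[[0,0,0],[-0.0077,0.0337,0],-1],[[0,0,0],[-0.0077,0.0337,0],-1],[[0,0,0],[-0.0077,0.0337,0],-1],[[0,0,0],[0,0,-0.02],-1],[[0,0,0],[0,0,-0.02],-1],[[0,0,0],[0,0,0],-1]]' && python3 -m creep '[[[0,0,0],[0.008,0.0009,0],-1],[[0,0,0],[0.008,0.0009,0],-1],[[0,0,0],[0.008,0.0009,0],-1],[[0,0,0],[0.008,0.0009,0],-1],[[0,0,0],[0.008,0.0009,0],-1],[[0,0,0],[0.008,0.0009,0],-1],[[0,0,0],[0.008,0.0009,0],-1],[[0,0,0],[0.005,0.0005,0],-1],[[0,0,0],[0,0,0],-1]]'; python3 k.py
```

```text
clock: 6.32
eef_pos: [0.4644, -0.0802, 0.1071]
tcp_rot: [[0.994, 0.107, -0.003], [0.107, -0.994, 0.001], [-0.003, -0.001, -1.0]]
ft_force: [-0.3, -0.1, -0.3]
opening: 0.0004
grasp_force: 0.0
clock: 7.07
eef_pos: [0.5268, -0.0752, 0.109]
tcp_rot: [[0.995, 0.104, -0.002], [0.104, -0.995, 0.0], [-0.002, -0.0, -1.0]]
ft_force: [-4.3, 0.9, 1.4]
opening: 0.0004
grasp_force: 1.6
R travel 0.0516 lat -0.0009 [195, 162, 7, 12, 64]
L travel 0.0718 lat 0.0002 [262, 185, 6, 13, 71]
```

```bash
python3 -m creep '[[[0,0,0],[-0.012,-0.001,0.01],-1],[[0,0,0],[0,0,0.03],-1],[[0,0,0],[0,-0.0346,0],-1],[[0,0,0],[0,-0.0346,0],-1],[[0,0,0],[0,-0.0346,0],-1],[[0,0,0],[0,-0.0346,0],-1],[[0,0,0],[0,-0.0346,0],-1],[[0,0,0],[0,-0.0346,0],-1],[[0,0,0],[0,0,-0.02],-1],[[0,0,0],[0,0,-0.02],-1],[[0,0,0],[0,0,0],-1]]' && python3 -m creep '[[[0,0,0],[0.008,0.0009,0],-1],[[0,0,0],[0.008,0.0009,0],-1],[[0,0,0],[0.008,0.0009,0],-1],[[0,0,0],[0.008,0.0009,0],-1],[[0,0,0],[0.008,0.0009,0],-1],[[0,0,0],[0.008,0.0009,0],-1],[[0,0,0],[0.008,0.0009,0],-1],[[0,0,0],[0.002,0,0],-1],[[0,0,0],[0,0,0],-1]]'; python3 k.py
```

```text
clock: 8.03
eef_pos: [0.5134, -0.2844, 0.1056]
tcp_rot: [[0.995, 0.102, -0.003], [0.102, -0.995, 0.002], [-0.003, -0.002, -1.0]]
ft_force: [0.1, 0.4, -1.1]
opening: 0.0004
grasp_force: 0.0
clock: 8.78
eef_pos: [0.5743, -0.2777, 0.1099]
tcp_rot: [[0.994, 0.106, 0.002], [0.106, -0.994, -0.002], [0.002, 0.002, -1.0]]
ft_force: [-1.4, -2.2, 1.6]
opening: 0.0007
grasp_force: 1.0
R travel 0.0967 lat -0.0004 [185, 171, 8, 12, 69]
L travel 0.0739 lat -0.0005 [261, 186, 7, 12, 65]
```

```bash
python3 -m creep '[[[0,0,0],[-0.012,-0.001,0.01],-1],[[0,0,0],[0,0,0.03],-1],[[0,0,0],[-0.0077,0.0337,0],-1],[[0,0,0],[-0.0077,0.0337,0],-1],[[0,0,0],[-0.0077,0.0337,0],-1],[[0,0,0],[-0.0077,0.0337,0],-1],[[0,0,0],[-0.0077,0.0337,0],-1],[[0,0,0],[-0.0077,0.0337,0],-1],[[0,0,0],[0,0,-0.02],-1],[[0,0,0],[0,0,-0.02],-1],[[0,0,0],[0,0,0],-1]]' && python3 -m creep '[[[0,0,0],[0.008,0.0009,0],-1],[[0,0,0],[0.008,0.0009,0],-1],[[0,0,0],[0.008,0.0009,0],-1],[[0,0,0],[0.008,0.0009,0],-1],[[0,0,0],[0.008,0.0009,0],-1],[[0,0,0],[0.008,0.0009,0],-1],[[0,0,0],[0.008,0.0009,0],-1],[[0,0,0],[0.002,0,0],-1],[[0,0,0],[0,0,0],-1]]'; python3 k.py
```

```text
clock: 9.75
eef_pos: [0.5127, -0.0744, 0.1063]
tcp_rot: [[0.994, 0.106, -0.004], [0.106, -0.994, 0.001], [-0.004, -0.001, -1.0]]
ft_force: [-1.4, 0.0, -1.1]
opening: 0.0003
grasp_force: 0.0
clock: 10.5
eef_pos: [0.5725, -0.0702, 0.1089]
tcp_rot: [[0.995, 0.104, -0.001], [0.104, -0.995, -0.0], [-0.001, -0.0, -1.0]]
ft_force: [-4.7, -0.7, 2.0]
opening: 0.0004
grasp_force: 1.8
R travel 0.1002 lat -0.0015 [184, 172, 7, 12, 66]
L travel 0.1174 lat 0.0 [253, 195, 7, 13, 76]
```

```bash
python3 -m creep '[[[0,0,0],[-0.009,-0.001,0.01],-1],[[0,0,0],[0,0,0.03],-1],[[0,0,0],[0,-0.0346,0],-1],[[0,0,0],[0,-0.0346,0],-1],[[0,0,0],[0,-0.0346,0],-1],[[0,0,0],[0,-0.0346,0],-1],[[0,0,0],[0,-0.0346,0],-1],[[0,0,0],[0,-0.0346,0],-1],[[0,0,0],[0,0,-0.02],-1],[[0,0,0],[0,0,-0.02],-1],[[0,0,0],[0,0,0],-1]]' && python3 -m creep '[[[0,0,0],[0.008,0.0009,0],-1],[[0,0,0],[0.008,0.0009,0],-1],[[0,0,0],[0.008,0.0009,0],-1],[[0,0,0],[0.007,0.0009,0],-1],[[0,0,0],[0,0,0],-1],[[0,0,0],[0,0,0],-1]]'; python3 k.py
```

```text
clock: 11.47
eef_pos: [0.5618, -0.2788, 0.106]
tcp_rot: [[0.995, 0.103, -0.003], [0.103, -0.995, 0.002], [-0.003, -0.002, -1.0]]
ft_force: [-0.2, -0.6, -0.9]
opening: 0.0005
grasp_force: 0.0
clock: 11.97
eef_pos: [0.596, -0.2748, 0.11]
tcp_rot: [[0.994, 0.106, 0.003], [0.106, -0.994, -0.001], [0.003, 0.001, -1.0]]
ft_force: [-1.1, -0.7, 0.3]
opening: 0.0007
grasp_force: 0.5
R travel 0.1192 lat -0.0015 [180, 175, 7, 13, 70]
L travel 0.118 lat -0.0005 [253, 196, 7, 12, 66]
```

```bash
python3 -m creep '[[[0,0,0],[-0.01,-0.001,0.01],-1],[[0,0,0],[0,0,0.03],-1],[[0,0,0],[-0.018,0.0136,0.022],-1],[[0,0,0],[-0.018,0.0136,0.022],-1],[[0,0,0],[-0.018,0.0136,0.022],-1],[[0,0,0],[-0.018,0.0136,0.022],-1],[[0,0,0],[-0.018,0.0136,0.022],-1],[[0,0,0],[-0.018,0.0136,0.022],-1],[[0,0,0],[-0.018,0.0136,0.022],-1],[[0,0,0],[0,0,0],-1],[[0,0,0],[0,0,0],-1]]'
python3 - <<'E'
from h import *
s=get_state();cv2.imwrite("pics/w2.png",snapshot("wrist"));np.savez("w2.npz",p=s["eef_pos"],R=s["tcp_rot"])
E
```

```text
clock: 12.93
eef_pos: [0.4584, -0.1798, 0.3056]
tcp_rot: [[0.994, 0.107, 0.007], [0.107, -0.994, 0.0], [0.007, 0.001, -1.0]]
ft_force: [0.3, 0.8, -0.3]
opening: 0.0005
grasp_force: 0.0
```

View pics/w2.png

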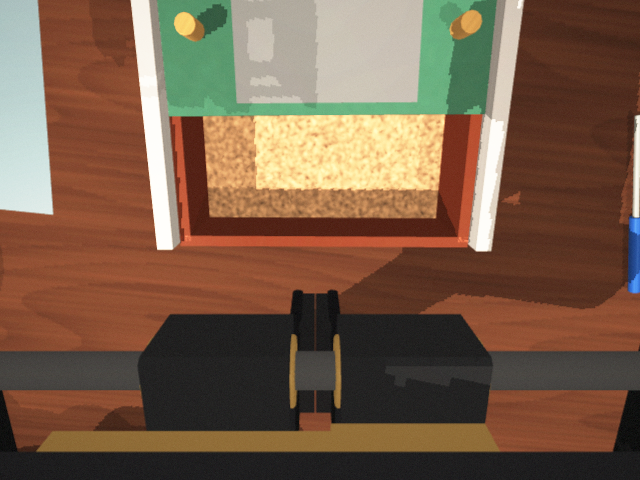

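Well open and empty. Its cork floor's near edge runs from (208,217) to (437,217), and the knobs are at the top at (190,25) and (467,22). I'll take a second view for height, then go to the bottles.

```bash
python3 -m creep '[[[0,0,0],[0,0.04,0],-1],[[0,0,0],[0,0.04,0],-1],[[0,0,0],[0,0,0],-1],[[0,0,0],[0,0,0],-1]]' >/dev/null
python3 - <<'E'
from h import *
s=get_state();w3=snapshot("wrist");cv2.imwrite("pics/w3.png",w3)
z=np.load("w2.npz");s2=dict(eef_pos=z["p"],tcp_rot=z["R"])
c=[cam("wrist",s2),cam("wrist",s)];pts=[]
for im in(cv2.imread("pics/w2.png"),w3):
    b=max([b for b in blobs(im,(12,60,60),(28,255,255),500,(0,100,640,285))],key=lambda b:b[1][4])
    m=b[2].astype(np.uint8)
    q=cv2.convexHull(np.argwhere(m)[:,::-1].astype(np.int32).reshape(-1,1,2))[:,0].astype(float)
    bl=q[np.argmin(q[:,0]*.5-q[:,1])];br=q[np.argmax(q[:,0]*.5+q[:,1])];pts.append((bl,br));print(b[1],bl,br)
for i in(0,1):
    X=tri(c[0],pts[0][i],c[1],pts[1][i]);print(X.round(4),[plane(c[k],pts[k][i],.008).round(4)[:2] for k in(0,1)])
ex=np.array([.9943,.107]);ey=np.array([-.107,.9943]);o=np.array([.5533,-.1759])
print("expected",o-.125*ex+.125*ey,o-.125*ex-.125*ey)
E
python3 -m creep '[[[0,0,0],[0.001,0.04,-0.002],-1],[[0,0,0],[0.001,0.04,-0.002],-1],[[0,0,0],[0.001,0.04,-0.002],-1],[[0,0,0],[0.001,0.04,-0.002],-1],[[0,0,0],[0.001,0.04,-0.002],-1],[[0,0,0],[0.001,0.04,-0.002],-1],[[0,0,0],[0.001,0.04,-0.002],-1],[[0,0,0],[0.001,0.04,-0.002],-1],[[0,0,0],[0.001,0.04,-0.002],-1],[[0,0,0],[0.001,0.04,-0.002],-1],[[0,0,0],[0,0,0],-1],[[0,0,0],[0,0,0],-1]]'
cat > bt.py <<'E'
from h import *
import sys
s=get_state();im=snapshot("wrist");n=sys.argv[1];cv2.imwrite(f"pics/{n}.png",im);np.savez(n+".npz",p=s["eef_pos"],R=s["tcp_rot"])
c=cam("wrist",s)
hsv=cv2.cvtColor(im,cv2.COLOR_BGR2HSV)
am=cv2.inRange(hsv,np.array((5,150,110)),np.array((16,255,255)));wh=cv2.inRange(hsv,np.array((0,0,150)),np.array((180,50,255)))
for b in blobs(im,(5,150,120),(16,255,255),60,(0,0,640,300)): print("amber",b[0],b[1],plane(c,b[0],.036).round(4))
for b in blobs(im,(0,0,165),(180,60,255),60,(0,0,640,300)): print("white",b[0],b[1],plane(c,b[0],.036).round(4))
E
python3 bt.py w4
```

```text
[202, 114, 244, 104, 23932] [211. 216.] [435. 217.]
[274, 123, 250, 102, 23434] [282. 222.] [508. 224.]
[ 0.4157 -0.0668 -0.0019] [array([ 0.4183, -0.069 ]), array([ 0.4184, -0.0673])]
[ 0.443  -0.3164  0.006 ] [array([ 0.4436, -0.3158]), array([ 0.4431, -0.3154])]
expected [ 0.4156375 -0.0649875] [ 0.4423875 -0.3135625]
clock: 14.37
eef_pos: [0.4691, 0.3002, 0.2804]
tcp_rot: [[0.994, 0.106, -0.002], [0.106, -0.994, -0.003], [-0.003, 0.002, -1.0]]
ft_force: [-0.1, -0.6, 0.2]
opening: 0.0006
grasp_force: 0.0
amber [322.6, 41.8] [313, 19, 21, 48, 688] [0.607  0.3071 0.036 ]
amber [364.2, 48.7] [354, 26, 20, 47, 550] [0.6054 0.2703 0.036 ]
amber [201.8, 120.7] [187, 91, 25, 60, 832] [0.5297 0.4099 0.036 ]
amber [532.3, 131.6] [512, 122, 37, 21, 339] [0.5521 0.106  0.036 ]
amber [568.5, 155.7] [507, 130, 105, 47, 1623] [0.5343 0.0665 0.036 ]
amber [205.1, 156.1] [199, 152, 11, 11, 66] [0.498 0.406 0.036]
amber [262.4, 173.4] [251, 156, 25, 37, 415] [0.4875 0.3514 0.036 ]
amber [506.8, 176.6] [501, 171, 15, 11, 90] [0.5089 0.1195 0.036 ]
amber [297.7, 190.0] [285, 172, 26, 36, 463] [0.475
[... 600 characters left out ...]
629 0.5255 0.036 ]
amber [345.7, 267.0] [330, 259, 34, 17, 370] [0.4016 0.2606 0.036 ]
amber [176.0, 267.3] [147, 260, 49, 14, 173] [0.3832 0.4322 0.036 ]
amber [550.9, 295.4] [519, 290, 66, 10, 160] [0.3927 0.0443 0.036 ]
amber [21.6, 297.3] [0, 294, 51, 6, 150] [0.333  0.5914 0.036 ]
amber [456.7, 297.7] [431, 295, 56, 5, 140] [0.3799 0.1413 0.036 ]
white [355.6, 133.1] [208, 0, 313, 271, 59894] [0.5336 0.2682 0.036 ]
white [159.8, 153.1] [146, 140, 30, 27, 459] [0.4963 0.4482 0.036 ]
white [630.0, 242.4] [612, 156, 28, 140, 2035] [ 0.4574 -0.0188  0.036 ]
white [409.5, 235.7] [397, 223, 27, 26, 403] [0.4412 0.2017 0.036 ]
white [279.2, 290.0] [271, 281, 17, 19, 315] [0.3692 0.3258 0.036 ]
```

View pics/w4.png

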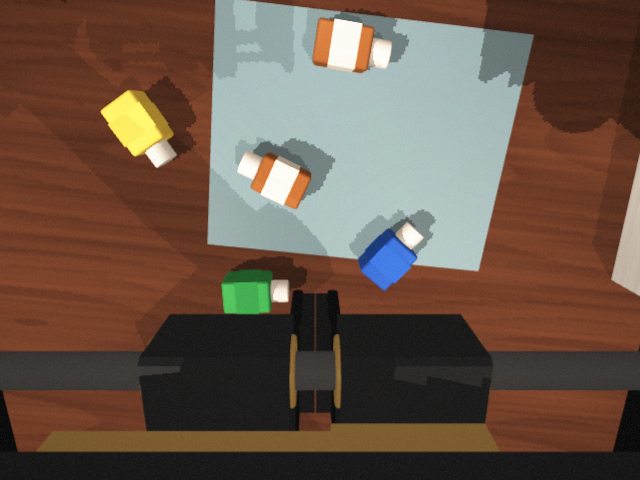

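The case agrees with the expected pose to about 3 mm. In this view bottle 1 is at (280,180) with its cap at (250,165), and bottle 2 at (344,45) with its cap at (380,53). Next I measure their axes.

```bash
cat > rect.py <<'E'
from h import *
def rect(n,box,zt=.036):
    z=np.load(n+".npz");c=cam("wrist",dict(eef_pos=z["p"],tcp_rot=z["R"]));im=cv2.imread(f"pics/{n}.png")
    x0,y0,x1,y1=box;hsv=cv2.cvtColor(im,cv2.COLOR_BGR2HSV)
    m=cv2.inRange(hsv,np.array((3,130,70)),np.array((17,255,255)));k=np.zeros_like(m);k[y0:y1,x0:x1]=255
    m=cv2.morphologyEx(m&k,cv2.MORPH_OPEN,np.ones((3,3)))
    h=cv2.convexHull(np.argwhere(m)[:,::-1].astype(np.int32).reshape(-1,1,2))[:,0]
    W=np.array([plane(c,p,zt)[:2] for p in h])
    r=cv2.minAreaRect((W*1000).astype(np.float32));bp=cv2.boxPoints(r)
    cen=(-c[1].T@c[2])
    print(n,"rect c",np.round(r[0],1),"size",np.round(r[1],1),"ang",round(r[2],1),"cam",cen.round(3),"px",np.array(h).mean(0).round(1));return c,h
if __name__=="__main__":
    rect("w1",(325,150,420,220));rect("w4",(300,5,378,85));rect("w4",(240,145,320,215))
    print(get_state()["qpos"].round(1))
    z=np.load("w1.npz");a=cam("wrist",dict(eef_pos=z["p"],tcp_rot=z["R"]));z=np.load("w4.npz");b=cam("wrist",dict(eef_pos=z["p"],tcp_rot=z["R"]))
    print("cap2",tri(a,(401,188),b,(382,53)).round(4),"cap1",tri(a,(284,279),b,(250,165)).round(4),"label1",tri(a,(313,283),b,(280,181)).round(4),"label2",tri(a,(369,185),b,(346,45)).round(4))
    for p in((453,48),(268,100),(590,62)):print("bowl/green/block",plane(a,p,.02).round(3))
E
python3 rect.py
```

```text
w1 rect c [616.3 278.6] size [54.9 77.1] ang 6.0 cam [0.674 0.349 0.462] px [363.4 181.5]
w4 rect c [611.4 288.9] size [52.2 55.5] ang 6.1 cam [0.55  0.309 0.442] px [343.3  48.7]
w4 rect c [482.7 333.1] size [49.1 38.6] ang 70.3 cam [0.55  0.309 0.442] px [281.9 178.8]
[ 49.2  13.3  -3.6   0.  -73.2  46.8]
cap2 [0.606  0.2515 0.0189] cap1 [0.4926 0.3647 0.0232] label1 [ 0.4756  0.3337 -0.0113] label2 [0.6074 0.2863 0.03  ]
bowl/green/block [0.744 0.224 0.02 ]
bowl/green/block [0.679 0.396 0.02 ]
bowl/green/block [0.746 0.091 0.02 ]
```

```bash
python3 -m creep '[[[0,0,0.122],[0.003,0.008,-0.0144],0.4],[[0,0,0.122],[0.003,0.008,-0.0144],0.4],[[0,0,0.122],[0.003,0.008,-0.0144],0.4],[[0,0,0.122],[0.003,0.008,-0.0144],0.4],[[0,0,0.122],[0.003,0.008,-0.0144],0.4],[[0,0,0.122],[0.003,0.008,-0.0144],0.4],[[0,0,0.122],[0.003,0.008,-0.0144],0.4],[[0,0,0.122],[0.003,0.008,-0.0144],0.4],[[0,0,0.122],[0.003,0.008,-0.0144],0.4]]' && python3 -m creep '[[[-0.098,0.0375,0],[0,0,-0.012],0.4],[[-0.098,0.0375,0],[0,0,-0.012],0.4],[[-0.098,0.0375,0],[0,0,-0.012],0.4],[[-0.098,0.0375,0],[0,0,-0.012],0.4],[[-0.098,0.0375,0],[0,0,-0.012],0.4],[[0,0,0],[0,0,0],0.4],[[0,0,0],[0,0,0],0.4]]' 15; python3 -c "
from h import *
print(get_state()['qpos'].round(1))"; python3 bt.py w5 | head -0
python3 - <<'E'
from h import *
a=cv2.imread("pics/w5.png");b=snapshot("side");cv2.imwrite("pics/m5.png",np.hstack([cv2.resize(a,(400,300)),b[180:430,150:484][:, :].copy() if 0 else cv2.resize(b[190:430,180:500],(400,300))]))
E
```

```text
clock: 15.17
eef_pos: [0.4967, 0.3696, 0.1524]
tcp_rot: [[0.357, 0.934, 0.0], [0.934, -0.357, -0.0], [-0.0, 0.0, -1.0]]
ft_force: [0.5, -0.2, 0.2]
opening: 0.0526
grasp_force: 0.0
clock: 15.75
eef_pos: [0.4957, 0.3695, 0.0893]
tcp_rot: [[0.311, 0.933, -0.184], [0.804, -0.361, -0.472], [-0.506, -0.001, -0.862]]
ft_force: [0.4, 0.3, 0.4]
opening: 0.0606
grasp_force: 0.0
[ 55.1  42.3   7.5   6.9 -84.9 101.3]Exception ignored on flushing sys.stdout:
BrokenPipeError: [Errno 32] Broken pipe
```

View pics/m5.png

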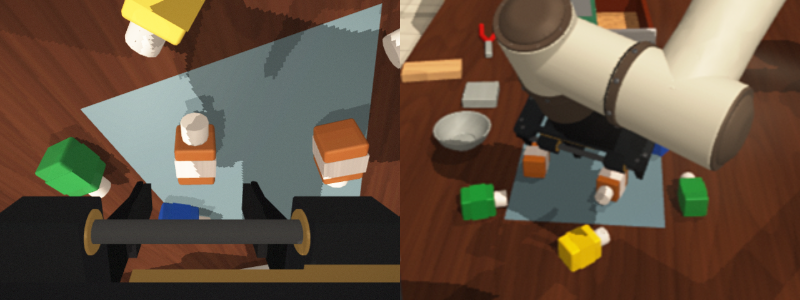

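Bottle 1 sits centred between the fingers (col 195 of the left half), upright in the tilted view, so the alignment is good. Descending and gripping.

```bash
python3 -m creep '[[[0,0,0],[-0.0032,-0.008,-0.0155],0.4],[[0,0,0],[-0.0032,-0.008,-0.0155],0.4],[[0,0,0],[-0.0032,-0.008,-0.0155],0.4],[[0,0,0],[-0.0032,-0.008,-0.0155],0.4],[[0,0,0],[-0.0032,-0.008,-0.0155],0.4],[[0,0,0],[0,0,0],0.4],[[0,0,0],[0,0,0],-1],[[0,0,0],[0,0,0],-1],[[0,0,0],[0,0,0],-1],[[0,0,0],[0,0,0],-1],[[0,0,0],[0,0,0],-1],[[0,0,0],[0,0,0],-1]]' 15
```

```text
clock: 16.85
eef_pos: [0.48, 0.3321, 0.0164]
tcp_rot: [[0.311, 0.934, -0.178], [0.808, -0.358, -0.467], [-0.5, 0.002, -0.866]]
ft_force: [-0.2, 0.8, 2.6]
opening: 0.0361
grasp_force: 14.9
```

```bash
python3 -m creep '[[[0,0,0],[0,0,0.015],-1],[[0,0,0],[0,0,0.03],-1],[[0,0,0],[0,0,0.035],-1],[[0,0,0],[0,0,0.035],-1],[[0,0,0],[0,0,0.035],-1],[[0,0,0.1135],[0.0125,-0.0275,0],-1],[[0,0,0.1135],[0.0125,-0.0275,0],-1],[[0,0,0.1135],[0.0125,-0.0275,0],-1],[[0,0,0.1135],[0.0125,-0.0275,0],-1],[[0,0,0],[0,0,0],-1]]' && python3 -m creep '[[[0.1118,0.0098,0],[0,0,0],-1],[[0.1118,0.0098,0],[0,0,0],-1],[[0.1118,0.0098,0],[0,0,0],-1],[[0.1118,0.0098,0],[0,0,0],-1],[[0.1118,0.0098,0],[0,0,0],-1],[[0.1118,0.0098,0],[0,0,0],-1],[[0.1118,0.0098,0],[0,0,0],-1],[[0,0,0],[0,0,0],-1]]'; python3 -c "
from h import *
print(get_state()['qpos'].round(1))"
```

```text
clock: 17.68
eef_pos: [0.5273, 0.2157, 0.1649]
tcp_rot: [[-0.076, 0.996, 0.04], [0.86, 0.086, -0.503], [-0.504, -0.004, -0.863]]
ft_force: [-1.1, -0.1, -2.3]
opening: 0.0359
grasp_force: 14.9
clock: 18.35
eef_pos: [0.5301, 0.2195, 0.166]
tcp_rot: [[-0.077, 0.997, -0.021], [0.962, 0.08, 0.262], [0.263, -0.0, -0.965]]
ft_force: [-0.0, -0.1, -0.3]
opening: 0.036
grasp_force: 14.9
[ 30.6  18.5  -9.  -16.4 -56.8 162.3]
```

```bash
python3 -m creep '[[[0.1118,0.0098,0],[0,0,0],-1],[[0.1118,0.0098,0],[0,0,0],-1],[[0.1118,0.0098,0],[0,0,0],-1],[[0,0,0],[0,0,0],-1]]'; python3 -c "
from h import *
print(get_state()['qpos'].round(1))"
```

```text
clock: 18.68
eef_pos: [0.5302, 0.2388, 0.1834]
tcp_rot: [[-0.038, 0.998, -0.044], [0.845, 0.055, 0.533], [0.534, -0.017, -0.845]]
ft_force: [-0.1, -1.2, 0.3]
opening: 0.0358
grasp_force: 14.9
[ 21.6  18.9  -4.5 -35.6 -61.4 177.3]
```

```bash
python3 -m creep '[[[-0.112,-0.006,0],[0,-0.005,-0.003],-1],[[-0.112,-0.006,0],[0,-0.005,-0.003],-1],[[-0.112,-0.006,0],[0,-0.005,-0.003],-1],[[-0.112,-0.006,0],[0,-0.005,-0.003],-1],[[-0.112,-0.006,0],[0,0,0],-1],[[0,0,-0.12],[0,0,0],-1],[[0,0,-0.12],[0,0,0],-1],[[0,0,-0.12],[0,0,0],-1],[[0,0,-0.12],[0,0,0],-1],[[0,0,-0.12],[0,0,0],-1],[[0,0,-0.12],[0,0,0],-1],[[0,0,-0.12],[0,0,0],-1]]' && python3 -m creep '[[[0,0,-0.12],[0,-0.012,0],-1],[[0,0,-0.12],[0,-0.012,0],-1],[[0,0,-0.12],[0,-0.012,0],-1],[[0,0,-0.12],[0,-0.012,0],-1],[[0,0,-0.12],[0,-0.012,0],-1],[[0,0,-0.12],[0,-0.012,0],-1],[[0,0,-0.12],[0,-0.012,0],-1],[[0,0,-0.12],[0,-0.012,0],-1],[[0,0,-0.12],[0,-0.012,0],-1],[[0,0,-0.12],[0,-0.012,0],-1],[[0,0,-0.12],[0,-0.012,0],-1],[[0,0,-0.12],[0,0,0],-1]]' && python3 -m creep '[[[0,0,-0.12],[0,0,0],-1],[[0,0,-0.12],[0,0,0],-1],[[0,0,-0.12],[0,0,0],-1],[[0,0,-0.12],[0,0,0],-1],[[0,0,-0.12],[0,0,0],-1],[[0,0,-0.12],[0,0,0],-1],[[0,0,-0.12],[0,0,0],-1],[[0,0,0],[0,0,0],-1]]';  python3 -c "
from h import *
print(get_state()['qpos'].round(1))"
```

```text
clock: 19.68
eef_pos: [0.5286, 0.2202, 0.1703]
tcp_rot: [[0.713, 0.701, -0.01], [0.701, -0.713, 0.01], [0.0, -0.014, -1.0]]
ft_force: [-0.2, -0.7, -0.5]
opening: 0.0361
grasp_force: 14.9
clock: 20.68
eef_pos: [0.5286, 0.0864, 0.1704]
tcp_rot: [[0.787, -0.617, 0.012], [-0.617, -0.787, 0.009], [0.004, -0.015, -1.0]]
ft_force: [-0.8, -0.1, -1.4]
opening: 0.0361
grasp_force: 14.9
clock: 21.35
eef_pos: [0.5288, 0.0881, 0.1703]
tcp_rot: [[0.072, -0.997, 0.018], [-0.997, -0.072, -0.003], [0.004, -0.018, -1.0]]
ft_force: [-0.3, 0.2, -0.3]
opening: 0.0363
grasp_force: 14.9
[ 27.2  15.5 -17.5   0.8 -56.1 -23.5]
```

```bash
python3 -m creep '[[[-0.116,-0.0084,0],[0,0,0],-1],[[-0.116,-0.0084,0],[0,0,0],-1],[[-0.116,-0.0084,0],[0,0,0],-1],[[-0.116,-0.0084,0],[0,0,0],-1],[[-0.116,-0.0084,0],[0,0,0],-1],[[-0.116,-0.0084,0],[0,0,0],-1],[[-0.116,-0.0084,0],[0,0,0],-1],[[-0.116,-0.0084,0],[0,0,0],-1],[[-0.116,-0.0084,0],[0,0,0],-1],[[0,0,0],[0,0,0],-1],[[0,0,0],[0,0,0],-1]]';  python3 - <<'E'
from h import *
print(get_state()['qpos'].round(1))
b=snapshot("side")[160:400,180:500];a=snapshot("scene")[150:330,260:500]
cv2.imwrite("pics/m6.png",np.hstack([cv2.resize(a,(400,300)),cv2.resize(b,(400,300))]))
E
```

```text
clock: 22.27
eef_pos: [0.5288, 0.0887, 0.1688]
tcp_rot: [[0.039, -0.996, 0.082], [-0.497, -0.091, -0.863], [0.867, -0.007, -0.499]]
ft_force: [-0.9, 0.4, -0.3]
opening: 0.0362
grasp_force: 14.9
[ 46.2  32.5 -28.1  41.6 -81.  -68.3]
```

View pics/m6.png

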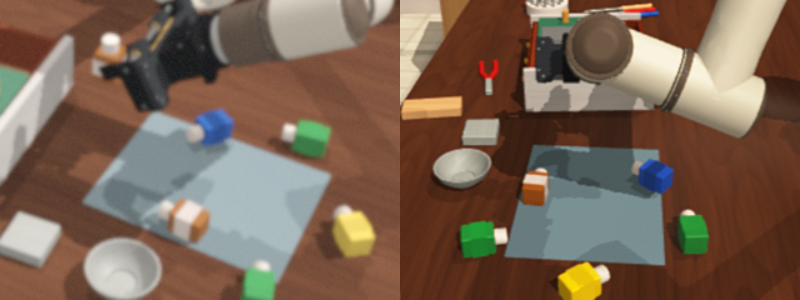

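Bottle 1 hangs upright in the grip, at about (108,50) in the left half. Bottle 2 is still at rest at about (187,220). Lowering to the bench.

```bash
python3 -m creep '[[[0,0,0],[0,0,-0.025],-1],[[0,0,0],[0,0,-0.025],-1],[[0,0,0],[0,0,-0.025],-1],[[0,0,0],[0,0,-0.025],-1],[[0,0,0],[0,0,-0.02],-1],[[0,0,0],[0,0,-0.015],-1],[[0,0,0],[0,0,0],-1],[[0,0,0],[0,0,0],-1]]' && python3 -m creep '[[[0,0,0],[0,0,-0.003],-1],[[0,0,0],[0,0,-0.002],-1],[[0,0,0],[0,0,0],-1]]' && python3 -m creep '[[[0,0,0],[0,0,-0.003],-1],[[0,0,0],[0,0,0],-1],[[0,0,0],[0,0,0],-1]]'
```

```text
clock: 23.03
eef_pos: [0.5291, 0.0871, 0.0361]
tcp_rot: [[0.033, -0.996, 0.08], [-0.499, -0.086, -0.863], [0.866, -0.011, -0.5]]
ft_force: [-0.6, -0.6, -0.4]
opening: 0.0365
grasp_force: 14.9
clock: 23.28
eef_pos: [0.5289, 0.0874, 0.031]
tcp_rot: [[0.033, -0.996, 0.081], [-0.499, -0.086, -0.862], [0.866, -0.012, -0.5]]
ft_force: [0.8, 0.2, -0.3]
opening: 0.036
grasp_force: 14.9
clock: 23.53
eef_pos: [0.5286, 0.0871, 0.0274]
tcp_rot: [[0.034, -0.996, 0.08], [-0.498, -0.086, -0.863], [0.866, -0.011, -0.499]]
ft_force: [-0.9, 0.0, -0.4]
opening: 0.0361
grasp_force: 14.9
```

```bash
python3 -m creep '[[[0,0,0],[0,0,-0.002],-1],[[0,0,0],[0,0,0],-1],[[0,0,0],[0,0,0],-1]]' && python3 -m creep '[[[0,0,0],[0,0,-0.002],-1],[[0,0,0],[0,0,0],-1],[[0,0,0],[0,0,0],-1]]' && python3 -m creep '[[[0,0,0],[0,0,-0.002],-1],[[0,0,0],[0,0,0],-1],[[0,0,0],[0,0,0],-1]]'
```

```text
clock: 23.78
eef_pos: [0.5286, 0.0871, 0.0252]
tcp_rot: [[0.034, -0.996, 0.08], [-0.498, -0.086, -0.863], [0.867, -0.01, -0.499]]
ft_force: [0.4, 0.7, -0.3]
opening: 0.0362
grasp_force: 14.9
clock: 24.03
eef_pos: [0.5286, 0.0871, 0.0232]
tcp_rot: [[0.034, -0.996, 0.08], [-0.498, -0.086, -0.863], [0.867, -0.01, -0.499]]
ft_force: [-0.6, 1.0, -0.5]
opening: 0.0359
grasp_force: 14.9
clock: 24.28
eef_pos: [0.5286, 0.0869, 0.0227]
tcp_rot: [[0.033, -0.996, 0.08], [-0.495, -0.086, -0.864], [0.868, -0.011, -0.496]]
ft_force: [-2.5, 1.6, 5.0]
opening: 0.036
grasp_force: 15.0
```

```bash
python3 -m creep '[[[0,0,0],[0,0,0],0.4],[[0,0,0],[0,0,0],0.4],[[0,0,0],[0,0,0],0.4],[[0,0,0],[0,0,0],0.4],[[0,0,0],[-0.001,0.012,0.007],0.4],[[0,0,0],[-0.0016,0.0173,0.010],0.4],[[0,0,0],[-0.0016,0.0173,0.010],0.4],[[0,0,0],[-0.0016,0.0173,0.010],0.4],[[0,0,0],[-0.0016,0.0173,0.010],0.4],[[0,0,0],[-0.0016,0.0173,0.010],0.4]]' && python3 -m creep '[[[0.116,0.0084,0],[0,0,0.035],0.4],[[0.116,0.0084,0],[0,0,0.035],0.4],[[0.116,0.0084,0],[0,0,0.03],0.4],[[0.116,0.0084,0],[0.001,-0.015,0],0.4],[[0.116,0.0084,0],[0.001,-0.015,0],0.4],[[0.116,0.0084,0],[0.001,-0.015,0],0.4],[[0.116,0.0084,0],[0.001,-0.015,0],0.4],[[0.116,0.0084,0],[0.001,-0.015,0],0.4],[[0.116,0.0084,0],[0.001,-0.015,0],0.4],[[0,0,0],[0,0,0],0.4],[[0,0,0],[0,0,0],0.4]]'
python3 - <<'E'
from h import *
b=snapshot("side")[160:400,180:500];s=get_state();a=snapshot("wrist");np.savez("w6.npz",p=s["eef_pos"],R=s["tcp_rot"]);cv2.imwrite("pics/w6.png",a)
cv2.imwrite("pics/m7.png",np.hstack([cv2.resize(a,(400,300)),cv2.resize(b,(400,300))]))
E
```

```text
clock: 25.12
eef_pos: [0.5194, 0.1875, 0.0792]
tcp_rot: [[0.034, -0.996, 0.08], [-0.499, -0.087, -0.862], [0.866, -0.011, -0.5]]
ft_force: [-0.6, 0.2, 0.3]
opening: 0.0611
grasp_force: 0.0
clock: 26.03
eef_pos: [0.5262, 0.0943, 0.1798]
tcp_rot: [[0.066, -0.998, 0.019], [-0.998, -0.066, 0.001], [0.0, -0.019, -1.0]]
ft_force: [-0.0, -0.1, -0.3]
opening: 0.0609
grasp_force: 0.0
```

View pics/m7.png

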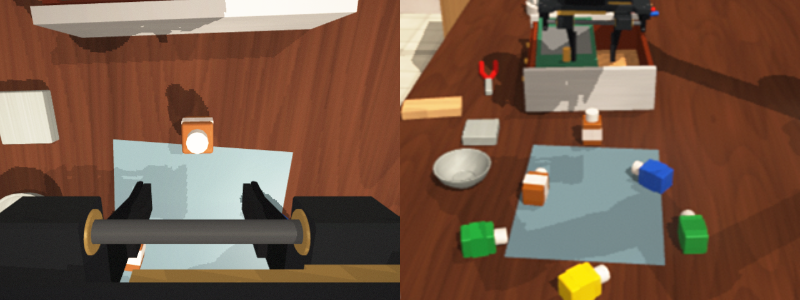

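Bottle 1 stands upright. Its cap top is at (197,143) in the left half, i.e. full-size (315,229), and at (591,110) in the right half.

Run:
```python
from h import *
z=np.load("w6.npz");c=cam("wrist",dict(eef_pos=z["p"],tcp_rot=z["R"]))
im=cv2.imread("pics/w6.png")
for b in blobs(im,(0,0,225),(180,40,255),150,(270,180,370,270)):print(b[0],b[1],plane(c,b[0],.068).round(4),"tri",tri(c,b[0],cam("side"),(332.8,248.2)).round(4))
```

```text
[315.2, 228.4] [298, 212, 35, 35, 939] [0.5279 0.0879 0.068 ] tri [0.5281 0.0875 0.0693]
```

```bash
python3 -m creep '[[[0,0.019,0],[0.0015,-0.006,-0.02],0.4],[[0,0,0],[0,0,-0.027],0.4],[[0,0,0],[0,0,-0.027],0.4],[[0,0,0],[0,0,-0.027],0.4],[[0,0,0],[0,0,-0.027],0.4],[[0,0,0],[0,0,-0.025],0.4],[[0,0,0],[0,0,0],0.4],[[0,0,0],[0,0,0],-1],[[0,0,0],[0,0,0],-1],[[0,0,0],[0,0,0],-1],[[0,0,0],[0,0,0],-1],[[0,0,0],[0,0,0],-1]]' 15
```

```text
clock: 27.13
eef_pos: [0.528, 0.0901, 0.0268]
tcp_rot: [[0.07, -0.998, 0.001], [-0.998, -0.07, 0.001], [-0.001, -0.001, -1.0]]
ft_force: [0.1, 0.1, 2.5]
opening: 0.0357
grasp_force: 15.0
```

```bash
python3 -m creep '[[[0,0,0],[0,0,0.015],-1],[[0,0,0],[0,0,0.03],-1],[[0,0,0],[0,0,0.035],-1],[[0,0,0],[0,0,0.035],-1],[[0,0,0],[0,0,0.035],-1],[[0,0,0],[0,0,0.01],-1],[[0,0,0.124],[-0.003,-0.025,0],-1],[[0,0,0.124],[-0.003,-0.025,0],-1],[[0,0,0.124],[-0.003,-0.025,0],-1],[[0,0,0.124],[-0.003,-0.025,0],-1],[[0,0,0.124],[-0.003,-0.025,0],-1],[[0,0,0.124],[-0.003,-0.025,0],-1]]' && python3 -m creep '[[[0,0,0.124],[-0.0025,-0.025,0],-1],[[0,0,0.124],[-0.0025,-0.025,0],-1],[[0,0,0.124],[-0.0025,-0.025,0],-1],[[0,0,0.124],[-0.0025,-0.025,0],-1],[[0,0,0.124],[-0.0025,-0.025,0],-1],[[0,0,0.124],[-0.0025,-0.025,0],-1],[[0,0,0.124],[-0.0025,-0.025,0],-1],[[0,0,0],[0,0,0],-1],[[0,0,0],[0,0,0],-1]]'
```

```text
clock: 28.13
eef_pos: [0.5084, -0.0616, 0.1854]
tcp_rot: [[0.731, -0.682, -0.001], [-0.682, -0.731, -0.001], [-0.0, 0.001, -1.0]]
ft_force: [-0.2, -0.1, 0.2]
opening: 0.036
grasp_force: 15.0
clock: 28.88
eef_pos: [0.4909, -0.2363, 0.1851]
tcp_rot: [[0.994, 0.107, -0.0], [0.107, -0.994, -0.001], [-0.0, 0.001, -1.0]]
ft_force: [0.4, 1.1, -0.8]
opening: 0.0357
grasp_force: 15.0
```

```bash
python3 -m creep '[[[0,0,0],[0,0,-0.027],-1],[[0,0,0],[0,0,-0.027],-1],[[0,0,0],[0,0,-0.027],-1],[[0,0,0],[0,0,-0.027],-1],[[0,0,0],[0,0,-0.025],-1],[[0,0,0],[0,0,-0.01],-1],[[0,0,0],[0,0,-0.004],-1],[[0,0,0],[0,0,0],-1],[[0,0,0],[0,0,0],-1]]' && python3 -m creep '[[[0,0,0],[0,0,-0.002],-1],[[0,0,0],[0,0,0],-1]]' && python3 -m creep '[[[0,0,0],[0,0,-0.002],-1],[[0,0,0],[0,0,0],-1]]'
```

```text
clock: 29.63
eef_pos: [0.4928, -0.2353, 0.0396]
tcp_rot: [[0.994, 0.112, 0.003], [0.112, -0.994, -0.002], [0.002, 0.003, -1.0]]
ft_force: [-0.6, -0.1, 0.8]
opening: 0.0357
grasp_force: 15.0
clock: 29.8
eef_pos: [0.4925, -0.2355, 0.0375]
tcp_rot: [[0.994, 0.111, 0.003], [0.111, -0.994, -0.002], [0.003, 0.002, -1.0]]
ft_force: [-0.5, 0.3, -0.7]
opening: 0.036
grasp_force: 15.0
clock: 29.97
eef_pos: [0.492, -0.2355, 0.0348]
tcp_rot: [[0.994, 0.111, 0.002], [0.111, -0.994, -0.002], [0.001, 0.002, -1.0]]
ft_force: [0.2, 0.1, -0.6]
opening: 0.036
grasp_force: 15.0
```

```bash
python3 -m creep '[[[0,0,0],[0,0,-0.001],-1],[[0,0,0],[0,0,0],0.2],[[0,0,0],[0,0,0],0.2],[[0,0,0],[0,0,0],0.2],[[0,0,0],[0,0,0.01],0.2],[[0,0,0],[0,0,0.03],0.2],[[0,0,0],[0,0,0.04],0.2],[[0,0,0],[0,0,0.04],0.2],[[0,0,0],[0,0,0.04],0.4],[[0,0,-0.12],[0.008,0.0343,0],0.4],[[0,0,-0.12],[0.008,0.0343,0],0.4]]' && python3 -m creep '[[[0,0,-0.12],[0.008,0.0343,0],0.4],[[0,0,-0.12],[0.008,0.0343,0],0.4],[[0,0,-0.12],[0.008,0.0343,0],0.4],[[0,0,-0.12],[0.008,0.0343,0],0.4],[[0,0,-0.12],[0.008,0.0343,0],0.4],[[0,0,-0.12],[0.008,0.0343,0],0.4],[[0,0,-0.12],[0.008,0.0343,0],0.4],[[0,0,-0.12],[0.008,0.0343,0],0.4],[[0,0,-0.12],[0.008,0.0343,0],0.4],[[0,0,-0.12],[0.008,0.0343,0],0.4],[[0,0,-0.12],[0.008,0.0343,0],0.4],[[0,0,-0.12],[0.008,0.0343,0],0.4]]' && python3 -m creep '[[[0.1047,0,0],[0,0,-0.016],0.4],[[0.1047,0,0],[0,0,-0.016],0.4],[[0.1047,0,0],[0,0,-0.016],0.4],[[0.1047,0,0],[0,0,-0.016],0.4],[[0.1047,0,0],[0,0,-0.016],0.4],[[0,0,0],[0,0,0],0.4],[[0,0,0],[0,0,0],0.4]]'
python3 - <<'E'
from h import *
s=get_state();print(s["qpos"].round(1));a=snapshot("wrist");np.savez("w7.npz",p=s["eef_pos"],R=s["tcp_rot"]);cv2.imwrite("pics/w7.png",a)
b=snapshot("scene")[130:310,140:380]
cv2.imwrite("pics/m8.png",np.hstack([cv2.resize(a,(400,300)),cv2.resize(b,(400,300))]))
E
```

```text
clock: 30.88
eef_pos: [0.5088, -0.169, 0.1975]
tcp_rot: [[0.991, -0.132, 0.008], [-0.132, -0.991, -0.002], [0.008, 0.001, -1.0]]
ft_force: [0.4, 0.3, -0.6]
opening: 0.0592
grasp_force: 0.0
clock: 31.88
eef_pos: [0.6031, 0.2434, 0.1941]
tcp_rot: [[0.007, -1.0, -0.001], [-1.0, -0.007, -0.0], [0.0, 0.001, -1.0]]
ft_force: [0.5, -1.5, 0.6]
opening: 0.0608
grasp_force: 0.0
clock: 32.47
eef_pos: [0.6034, 0.2396, 0.1126]
tcp_rot: [[0.009, -1.0, -0.002], [-0.867, -0.009, 0.498], [-0.498, -0.003, -0.867]]
ft_force: [0.7, -0.1, 0.4]
opening: 0.0611
grasp_force: 0.0
[ 20.7  28.3  -0.1 -34.4 -55.6  -1.8]
```

View pics/m8.png

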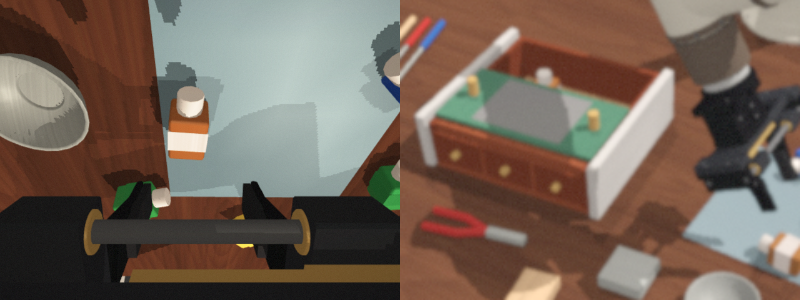

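Bottle 1 stands in the well (cap at (543,73) in the right half). Bottle 2 is at (188,125) in the left half with its cap at (190,101), slightly left of the finger centre (200).

Run:
```python
from h import *
z=np.load("w7.npz");c=cam("wrist",dict(eef_pos=z["p"],tcp_rot=z["R"]))
im=cv2.imread("pics/w7.png")
for b in blobs(im,(3,130,70),(17,255,255),60,(250,130,350,270)):print(b[0],b[1],plane(c,b[0],.036).round(4))
hsv=cv2.cvtColor(im,cv2.COLOR_BGR2HSV);m=cv2.inRange(hsv,np.array((3,130,70)),np.array((17,255,255)))
for r in (200,206,248,252):
    x=np.where(m[r,250:350])[0]+250
    if len(x):print(r,x.min(),x.max(),plane(c,(x.min(),r),.036)[:2].round(4),plane(c,(x.max(),r),.036)[:2].round(4))
for p in((304,162),(300,230)):print(plane(c,p,.03).round(4))
```

```text
[301.3, 193.2] [270, 158, 64, 56, 2126] [0.6107 0.2383 0.036 ]
[256.2, 236.7] [250, 194, 17, 76, 956] [0.6383 0.2727 0.036 ]
[297.6, 248.0] [270, 241, 57, 15, 670] [0.6137 0.2825 0.036 ]
200 250 333 [0.639  0.2435] [0.5934 0.243 ]
206 250 332 [0.6394 0.2479] [0.5938 0.2475]
248 250 326 [0.643  0.2828] [0.5961 0.2823]
252 250 325 [0.6434 0.2865] [0.5967 0.286 ]
[0.6092 0.2221 0.03  ]
[0.6122 0.2728 0.03  ]
```

Bottle 2 was knocked: its centre is now near (0.613, 0.265), yaw about −94°. I'll shift and verify from a second view.

```bash
python3 -m creep '[[[0,0,-0.085],[0.007,-0.025,0],0.4],[[0,0,0],[0,0,0],0.4],[[0,0,0],[0,0,0],0.4]]'
python3 - <<'E'
from h import *
z=np.load("w7.npz");c0=cam("wrist",dict(eef_pos=z["p"],tcp_rot=z["R"]))
s=get_state();im=snapshot("wrist");c=cam("wrist",s)
f=lambda i:[b for b in blobs(i,(3,130,90),(17,255,255),300,(262,60,370,280)) if b[1][2]<90]
A=f(cv2.imread("pics/w7.png"));B=f(im)
for a in A:print("w7",a[0],a[1])
for b in B:print("now",b[0],b[1],plane(c,b[0],.036).round(4))
for a,b in zip(A,B):
    lo=lambda q:np.argwhere(q[2])[:,::-1].astype(float)
    print(tri(c0,a[0],c,b[0]).round(4))
E
```

```text
clock: 32.82
eef_pos: [0.6103, 0.2175, 0.1152]
tcp_rot: [[-0.058, -0.997, 0.042], [-0.864, 0.071, 0.498], [-0.5, -0.008, -0.866]]
ft_force: [0.3, 0.5, 0.8]
opening: 0.0612
grasp_force: 0.0
w7 [301.3, 193.3] [270, 158, 64, 56, 2121]
w7 [297.6, 248.0] [270, 241, 57, 15, 670]
now [317.9, 217.7] [289, 185, 59, 51, 1837] [0.6103 0.2371 0.036 ]
now [273.9, 248.5] [262, 214, 25, 66, 958] [0.6396 0.262  0.036 ]
now [318.1, 267.6] [291, 263, 54, 11, 540] [0.6132 0.2826 0.036 ]
[0.6112 0.2489 0.0237]
[0.6051 0.1005 0.1921]
```

```bash
python3 -m creep '[[[0,0,0],[0.0004,0.0085,-0.0175],0.4],[[0,0,0],[0.0004,0.0085,-0.0175],0.4],[[0,0,0],[0.0004,0.0085,-0.0175],0.4],[[0,0,0],[0.0004,0.0085,-0.0175],0.4],[[0,0,0],[0.0004,0.0085,-0.0175],0.4],[[0,0,0],[0.0004,0.0085,-0.016],0.4],[[0,0,0],[0,0,0],0.4],[[0,0,0],[0,0,0],-1],[[0,0,0],[0,0,0],-1],[[0,0,0],[0,0,0],-1],[[0,0,0],[0,0,0],-1],[[0,0,0],[0,0,0],-1]]' 15
```

```text
clock: 33.87
eef_pos: [0.613, 0.2676, 0.011]
tcp_rot: [[-0.061, -0.997, 0.042], [-0.864, 0.074, 0.499], [-0.5, -0.006, -0.866]]
ft_force: [-0.9, -1.8, 6.5]
opening: 0.036
grasp_force: 15.0
```

```bash
python3 -m creep '[[[0,0,0],[0,0,0.015],-1],[[0,0,0],[0,0,0.03],-1],[[0,0,0],[0,0,0.035],-1],[[0,0,0],[0,0,0.035],-1],[[0,0,0],[0,0,0.035],-1],[[0,0,0],[-0.014,-0.03,0],-1],[[0,0,0],[-0.014,-0.03,0],-1],[[0,0,0],[-0.014,-0.03,0],-1],[[0,0,0],[-0.014,-0.03,0],-1],[[0,0,0],[-0.014,-0.03,0],-1],[[0,0,0],[-0.014,-0.03,0],-1]]' && python3 -m creep '[[[-0.112,0.008,0],[0,0,0],-1],[[-0.112,0.008,0],[0,0,0],-1],[[-0.112,0.008,0],[0,0,0],-1],[[-0.112,0.008,0],[0,0,0],-1],[[-0.112,0.008,0],[0,0,0],-1],[[-0.112,0.008,0],[0,0,0],-1],[[-0.112,0.008,0],[0,0,0],-1]]' && python3 -m creep '[[[-0.112,0.008,0],[0,0,0],-1],[[-0.112,0.008,0],[0,0,0],-1],[[-0.112,0.008,0],[0,0,0],-1],[[-0.112,0.008,0],[0,0,0],-1],[[-0.112,0.008,0],[0,0,0],-1],[[-0.112,0.008,0],[0,0,0],-1],[[-0.112,0.008,0],[0,0,0],-1],[[0,0,0],[0,0,0],-1],[[0,0,0],[0,0,0],-1]]'
python3 - <<'E'
from h import *
print(get_state()["qpos"].round(1))
b=snapshot("scene");np.save("sc.npy",b)
for q in blobs(b,(3,110,90),(17,255,255),20,(290,130,420,240)):print(q[0],q[1])
cv2.imwrite("pics/m9.png",cv2.resize(b[110:290,200:440],(400,300)))
E
```

```text
clock: 34.78
eef_pos: [0.5274, 0.0862, 0.1612]
tcp_rot: [[-0.06, -0.997, 0.042], [-0.864, 0.073, 0.498], [-0.5, -0.006, -0.866]]
ft_force: [1.4, -1.1, -1.1]
opening: 0.0358
grasp_force: 15.0
clock: 35.37
eef_pos: [0.5289, 0.088, 0.1623]
tcp_rot: [[-0.069, -0.998, -0.009], [-0.962, 0.069, -0.263], [0.263, -0.01, -0.965]]
ft_force: [-0.5, -0.2, -1.2]
opening: 0.0357
grasp_force: 15.0
clock: 36.12
eef_pos: [0.5285, 0.0882, 0.1592]
tcp_rot: [[-0.034, -0.998, -0.056], [-0.498, 0.066, -0.865], [0.866, -0.002, -0.499]]
ft_force: [0.1, 0.2, 0.2]
opening: 0.0358
grasp_force: 15.0
[ 44.5  36.  -21.5  35.4 -85.8 -69. ]
[318.0, 177.8] [290, 130, 74, 110, 4494]
[411.3, 133.0] [403, 130, 17, 8, 101]
[388.3, 160.6] [379, 157, 23, 10, 140]
[395.3, 214.3] [353, 199, 67, 40, 1282]
```

View pics/m9.png

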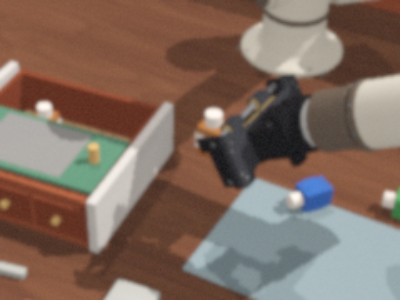

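Bottle 2 is upright in the grip (cap at (213,118)), and bottle 1 stands in the well (cap at (45,108)). Lowering.

```bash
python3 -m creep '[[[0,0,0],[0,0,-0.025],-1],[[0,0,0],[0,0,-0.025],-1],[[0,0,0],[0,0,-0.025],-1],[[0,0,0],[0,0,-0.025],-1],[[0,0,0],[0,0,-0.02],-1],[[0,0,0],[0,0,-0.01],-1],[[0,0,0],[0,0,-0.002],-1],[[0,0,0],[0,0,0],-1],[[0,0,0],[0,0,0],-1]]' && python3 -m creep '[[[0,0,0],[0,0,-0.002],-1],[[0,0,0],[0,0,0],-1],[[0,0,0],[0,0,0],-1]]' && python3 -m creep '[[[0,0,0],[0,0,-0.002],-1],[[0,0,0],[0,0,0],-1],[[0,0,0],[0,0,0],-1]]'
```

```text
clock: 36.92
eef_pos: [0.5292, 0.0882, 0.0293]
tcp_rot: [[-0.037, -0.998, -0.056], [-0.499, 0.067, -0.864], [0.866, -0.004, -0.501]]
ft_force: [0.1, 0.0, -1.5]
opening: 0.0357
grasp_force: 15.0
clock: 37.17
eef_pos: [0.5287, 0.088, 0.0265]
tcp_rot: [[-0.036, -0.998, -0.056], [-0.498, 0.066, -0.864], [0.866, -0.003, -0.5]]
ft_force: [-0.6, -0.4, -0.6]
opening: 0.0358
grasp_force: 15.0
clock: 37.42
eef_pos: [0.5284, 0.0878, 0.0238]
tcp_rot: [[-0.035, -0.998, -0.057], [-0.497, 0.066, -0.865], [0.867, -0.002, -0.499]]
ft_force: [-0.4, 0.4, -1.6]
opening: 0.0361
grasp_force: 15.0
```

```bash
python3 -m creep '[[[0,0,0],[0,0,-0.0015],-1],[[0,0,0],[0,0,0],-1],[[0,0,0],[0,0,0],0.4],[[0,0,0],[0,0,0],0.4],[[0,0,0],[0,0,0],0.4],[[0,0,0],[0,0,0],0.4],[[0,0,0],[0.0008,0.012,0.007],0.4],[[0,0,0],[0.001,0.0173,0.010],0.4],[[0,0,0],[0.001,0.0173,0.010],0.4],[[0,0,0],[0.001,0.0173,0.010],0.4],[[0,0,0],[0.001,0.0173,0.010],0.4],[[0,0,0],[0.001,0.0173,0.010],0.4]]' && python3 -m creep '[[[0.116,-0.008,0],[0,0,0.035],0.4],[[0.116,-0.008,0],[0,0,0.035],0.4],[[0.116,-0.008,0],[0,0,0.03],0.4],[[0.116,-0.008,0],[-0.001,-0.015,0],0.4],[[0.116,-0.008,0],[-0.001,-0.015,0],0.4],[[0.116,-0.008,0],[-0.001,-0.015,0],0.4],[[0.116,-0.008,0],[-0.001,-0.015,0],0.4],[[0.116,-0.008,0],[-0.001,-0.015,0],0.4],[[0.116,-0.008,0],[-0.001,-0.015,0],0.4],[[0,0,0],[0,0,0],0.4],[[0,0,0],[0,0,0],0.4]]'
python3 - <<'E'
from h import *
s=get_state();im=snapshot("wrist");c=cam("wrist",s);cv2.imwrite("pics/w8.png",im);sd=snapshot("side");cv2.imwrite("pics/sd8.png",sd)
for b in blobs(im,(0,0,225),(180,40,255),150,(250,150,390,290)):print(b[0],b[1],plane(c,b[0],.068).round(4))
for b in blobs(sd,(0,0,215),(180,45,255),30,(300,225,370,275)):print("side",b[0],b[1])
E
```

```text
clock: 38.42
eef_pos: [0.5341, 0.187, 0.0796]
tcp_rot: [[-0.035, -0.998, -0.057], [-0.497, 0.067, -0.865], [0.867, -0.002, -0.499]]
ft_force: [0.4, 1.0, 0.1]
opening: 0.0606
grasp_force: 0.0
clock: 39.33
eef_pos: [0.5283, 0.0941, 0.1803]
tcp_rot: [[-0.074, -0.997, 0.004], [-0.997, 0.074, -0.002], [0.002, -0.004, -1.0]]
ft_force: [1.0, 0.1, 0.9]
opening: 0.0609
grasp_force: 0.0
[314.8, 238.9] [298, 222, 35, 35, 921] [0.5286 0.0941 0.068 ]
side [336.4, 249.2] [329, 241, 26, 18, 120]
side [331.7, 268.9] [325, 266, 15, 7, 77]
```

```bash
python3 -m creep '[[[0,0,0],[0,0,-0.02],0.4],[[0,0,0],[0,0,-0.027],0.4],[[0,0,0],[0,0,-0.027],0.4],[[0,0,0],[0,0,-0.027],0.4],[[0,0,0],[0,0,-0.027],0.4],[[0,0,0],[0,0,-0.025],0.4],[[0,0,0],[0,0,0],0.4],[[0,0,0],[0,0,0],-1],[[0,0,0],[0,0,0],-1],[[0,0,0],[0,0,0],-1],[[0,0,0],[0,0,0],-1],[[0,0,0],[0,0,0],-1]]' 15 && python3 -m creep '[[[0,0,0],[0,0,0.015],-1],[[0,0,0],[0,0,0.03],-1],[[0,0,0],[0,0,0.035],-1],[[0,0,0],[0,0,0.035],-1],[[0,0,0],[0,0,0.035],-1],[[0,0,0],[0,0,0.01],-1],[[0,0,0.117],[-0.0031,-0.0153,0],-1],[[0,0,0.117],[-0.0031,-0.0153,0],-1],[[0,0,0.117],[-0.0031,-0.0153,0],-1],[[0,0,0.117],[-0.0031,-0.0153,0],-1],[[0,0,0.117],[-0.0031,-0.0153,0],-1],[[0,0,0.117],[-0.0031,-0.0153,0],-1]]' && python3 -m creep '[[[0,0,0.117],[-0.0031,-0.0153,0],-1],[[0,0,0.117],[-0.0031,-0.0153,0],-1],[[0,0,0.117],[-0.0031,-0.0153,0],-1],[[0,0,0.117],[-0.0031,-0.0153,0],-1],[[0,0,0.117],[-0.0031,-0.0153,0],-1],[[0,0,0.117],[-0.0031,-0.0153,0],-1],[[0,0,0.117],[-0.0031,-0.0153,0],-1],[[0,0,0.117],[-0.0031,-0.0153,0],-1],[[0,0,0.117],[-0.0031,-0.0153,0],-1],[[0,0,0],[0,0,0],-1],[[0,0,0],[0,0,0],-1]]'
```

```text
clock: 40.43
eef_pos: [0.529, 0.0968, 0.0277]
tcp_rot: [[-0.069, -0.998, 0.006], [-0.998, 0.069, -0.001], [0.001, -0.006, -1.0]]
ft_force: [-0.2, 0.8, 1.5]
opening: 0.0358
grasp_force: 15.0
clock: 41.43
eef_pos: [0.5089, 0.0036, 0.1864]
tcp_rot: [[0.596, -0.803, 0.004], [-0.803, -0.596, 0.0], [0.002, -0.003, -1.0]]
ft_force: [0.6, 0.5, -0.7]
opening: 0.0362
grasp_force: 15.0
clock: 42.35
eef_pos: [0.4812, -0.1337, 0.1863]
tcp_rot: [[0.994, 0.111, 0.002], [0.111, -0.994, 0.004], [0.002, -0.003, -1.0]]
ft_force: [0.6, 0.5, -1.0]
opening: 0.036
grasp_force: 15.0
```

```bash
python3 -m creep '[[[0,0,0],[0,0,-0.027],-1],[[0,0,0],[0,0,-0.027],-1],[[0,0,0],[0,0,-0.027],-1],[[0,0,0],[0,0,-0.027],-1],[[0,0,0],[0,0,-0.025],-1],[[0,0,0],[0,0,-0.01],-1],[[0,0,0],[0,0,-0.004],-1],[[0,0,0],[0,0,0],-1],[[0,0,0],[0,0,0],-1]]' && python3 -m creep '[[[0,0,0],[0,0,-0.002],-1],[[0,0,0],[0,0,0],-1]]' && python3 -m creep '[[[0,0,0],[0,0,-0.0015],-1],[[0,0,0],[0,0,0],-1]]'
```

```text
clock: 43.1
eef_pos: [0.4826, -0.1328, 0.04]
tcp_rot: [[0.993, 0.115, 0.003], [0.115, -0.993, 0.003], [0.004, -0.003, -1.0]]
ft_force: [-0.5, -0.6, -0.2]
opening: 0.0359
grasp_force: 15.0
clock: 43.27
eef_pos: [0.4825, -0.133, 0.0382]
tcp_rot: [[0.993, 0.114, 0.004], [0.114, -0.993, 0.003], [0.004, -0.003, -1.0]]
ft_force: [-0.5, 0.1, -1.2]
opening: 0.0361
grasp_force: 15.0
clock: 43.43
eef_pos: [0.4819, -0.1332, 0.0362]
tcp_rot: [[0.993, 0.114, 0.003], [0.114, -0.993, 0.003], [0.003, -0.003, -1.0]]
ft_force: [0.1, 0.5, -1.2]
opening: 0.036
grasp_force: 15.0
```

```bash
python3 -m creep '[[[0,0,0],[0,0,-0.001],-1],[[0,0,0],[0,0,0],0.2],[[0,0,0],[0,0,0],0.2],[[0,0,0],[0,0,0],0.2],[[0,0,0],[0,0,0.01],0.2],[[0,0,0],[0,0,0.03],0.2],[[0,0,0],[0,0,0.04],0.2],[[0,0,0],[0,0,0.04],0.2],[[0,0,0],[-0.01,-0.015,0.037],-1],[[0,0,0],[-0.01,-0.015,0.037],-1],[[0,0,0],[-0.01,-0.015,0.037],-1]]' && python3 -m creep '[[[0,0,0],[0,0,0.0],-1],[[0,0,0],[0,0,0.0],-1],[[0,0,0],[0,0,0.0],-1]]'
python3 - <<'E'
from h import *
s=get_state();im=snapshot("wrist");c=cam("wrist",s);cv2.imwrite("pics/w9.png",im);ks=snapshot("scene");cv2.imwrite("pics/k9.png",ks)
o=np.array([.5545,-.178]);ex=np.array([.9943,.107]);ey=np.array([-.107,.9943])
for b in blobs(im,(0,0,215),(180,45,255),150,(180,60,480,280)):
    X=plane(c,b[0],.076);print(b[0],b[1],X.round(4),"case",((X[:2]-o)@ex).round(4),((X[:2]-o)@ey).round(4))
E
python3 k.py
```

```text
clock: 44.35
eef_pos: [0.4509, -0.1785, 0.2678]
tcp_rot: [[0.993, 0.115, 0.002], [0.115, -0.993, 0.003], [0.003, -0.003, -1.0]]
ft_force: [0.5, 0.9, -1.1]
opening: 0.0396
grasp_force: 0.0
clock: 44.6
eef_pos: [0.4512, -0.1781, 0.2653]
tcp_rot: [[0.994, 0.114, 0.001], [0.114, -0.994, 0.004], [0.002, -0.004, -1.0]]
ft_force: [-0.1, 0.1, 0.1]
opening: 0.0199
grasp_force: 0.0
[265.6, 167.1] [251, 153, 30, 29, 656] [ 0.4838 -0.1333  0.076 ] case -0.0655 0.052
[390.0, 169.6] [375, 156, 31, 29, 691] [ 0.4934 -0.2348  0.076 ] case -0.0668 -0.0499
R travel 0.1176 lat -0.0023 [180, 175, 8, 13, 71]
L travel 0.1192 lat -0.0002 [253, 196, 7, 12, 73]
```

View pics/w9.png

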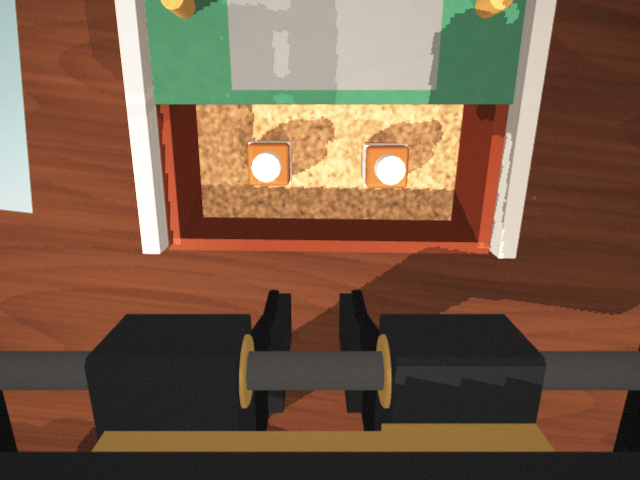

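Both bottles stand upright in the well, with caps at (266,167) and (390,170). The shutter is open and the knobs are at the top. I'm closing it now, pushing from the far side.

```bash
python3 -m creep '[[[0,0,0],[0.032,-0.0153,-0.018],-1],[[0,0,0],[0.032,-0.0153,-0.018],-1],[[0,0,0],[0.032,-0.0153,-0.018],-1],[[0,0,0],[0.032,-0.0153,-0.018],-1],[[0,0,0],[0.032,-0.0153,-0.018],-1],[[0,0,0],[0.032,-0.0153,-0.018],-1],[[0,0,0],[0,0,0],-1],[[0,0,0],[0,0,-0.025],-1],[[0,0,0],[0,0,-0.024],-1],[[0,0,0],[0,0,0],-1],[[0,0,0],[0,0,0],-1]]' && python3 -m creep '[[[0,0,0],[-0.0074,-0.0008,0],-1],[[0,0,0],[-0.0074,-0.0008,0],-1],[[0,0,0],[-0.0074,-0.0008,0],-1],[[0,0,0],[-0.0074,-0.0008,0],-1],[[0,0,0],[-0.005,-0.0005,0],-1],[[0,0,0],[0,0,0],-1],[[0,0,0],[0,0,0],-1]]'; python3 k.py
```

```text
clock: 45.67
eef_pos: [0.6424, -0.2694, 0.1065]
tcp_rot: [[0.993, 0.115, -0.004], [0.115, -0.993, 0.004], [-0.003, -0.004, -1.0]]
ft_force: [-0.2, 0.2, 0.7]
opening: 0.0003
grasp_force: 0.0
clock: 46.25
eef_pos: [0.6085, -0.2739, 0.11]
tcp_rot: [[0.993, 0.114, 0.002], [0.114, -0.993, 0.003], [0.002, -0.003, -1.0]]
ft_force: [1.1, 0.1, 0.9]
opening: 0.0004
grasp_force: 0.5
L travel 0.1163 lat 0.0003 [253, 195, 7, 13, 73]
```

```bash
python3 -m creep '[[[0,0,0],[0.012,0.001,0.01],-1],[[0,0,0],[0,0,0.03],-1],[[0,0,0],[0,0.0346,0],-1],[[0,0,0],[0,0.0346,0],-1],[[0,0,0],[0,0.0346,0],-1],[[0,0,0],[0,0.0346,0],-1],[[0,0,0],[0,0.0346,0],-1],[[0,0,0],[0,0.0346,0],-1],[[0,0,0],[0,0,-0.02],-1],[[0,0,0],[0,0,-0.02],-1],[[0,0,0],[0,0,0],-1]]' && python3 -m creep '[[[0,0,0],[-0.008,-0.0009,0],-1],[[0,0,0],[-0.008,-0.0009,0],-1],[[0,0,0],[-0.008,-0.0009,0],-1],[[0,0,0],[-0.008,-0.0009,0],-1],[[0,0,0],[-0.008,-0.0009,0],-1],[[0,0,0],[-0.008,-0.0009,0],-1],[[0,0,0],[-0.007,-0.0009,0],-1],[[0,0,0],[0,0,0],-1],[[0,0,0],[0,0,0],-1]]'; python3 k.py
```

```text
clock: 47.22
eef_pos: [0.6172, -0.0646, 0.1044]
tcp_rot: [[0.993, 0.115, -0.009], [0.115, -0.993, 0.003], [-0.009, -0.004, -1.0]]
ft_force: [-0.7, -1.0, -1.1]
opening: 0.0005
grasp_force: 0.0
clock: 47.97
eef_pos: [0.5674, -0.0713, 0.1108]
tcp_rot: [[0.993, 0.114, 0.007], [0.114, -0.993, 0.004], [0.007, -0.003, -1.0]]
ft_force: [2.4, 3.9, 0.7]
opening: 0.0003
grasp_force: 1.6
R travel 0.0902 lat -0.0012 [186, 170, 8, 12, 70]
```

```bash
python3 -m creep '[[[0,0,0],[0.012,0.001,0.01],-1],[[0,0,0],[0,0,0.03],-1],[[0,0,0],[0.0061,-0.0337,0],-1],[[0,0,0],[0.0061,-0.0337,0],-1],[[0,0,0],[0.0061,-0.0337,0],-1],[[0,0,0],[0.0061,-0.0337,0],-1],[[0,0,0],[0.0061,-0.0337,0],-1],[[0,0,0],[0.0061,-0.0337,0],-1],[[0,0,0],[0,0,-0.02],-1],[[0,0,0],[0,0,-0.02],-1],[[0,0,0],[0,0,0],-1]]' && python3 -m creep '[[[0,0,0],[-0.0075,-0.0008,0],-1],[[0,0,0],[-0.0075,-0.0008,0],-1],[[0,0,0],[-0.0075,-0.0008,0],-1],[[0,0,0],[-0.0075,-0.0008,0],-1],[[0,0,0],[-0.0075,-0.0008,0],-1],[[0,0,0],[-0.0075,-0.0008,0],-1],[[0,0,0],[-0.0075,-0.0008,0],-1],[[0,0,0],[0,0,0],-1],[[0,0,0],[0,0,0],-1]]'; python3 k.py
```

```text
clock: 48.93
eef_pos: [0.6101, -0.273, 0.1039]
tcp_rot: [[0.994, 0.111, -0.01], [0.111, -0.994, 0.007], [-0.009, -0.008, -1.0]]
ft_force: [-0.7, -0.0, -1.7]
opening: 0.0002
grasp_force: 0.0
clock: 49.68
eef_pos: [0.5611, -0.2781, 0.1097]
tcp_rot: [[0.993, 0.114, 0.0], [0.114, -0.993, 0.004], [0.001, -0.003, -1.0]]
ft_force: [0.6, 1.0, 0.7]
opening: 0.0003
grasp_force: 0.3
L travel 0.073 lat 0.0005 [261, 186, 7, 12, 69]
```

```bash
python3 -m creep '[[[0,0,0],[0.014,0.001,0.01],-1],[[0,0,0],[0,0,0.03],-1],[[0,0,0],[0,0.0346,0],-1],[[0,0,0],[0,0.0346,0],-1],[[0,0,0],[0,0.0346,0],-1],[[0,0,0],[0,0.0346,0],-1],[[0,0,0],[0,0.0346,0],-1],[[0,0,0],[0,0.0346,0],-1],[[0,0,0],[0,0,-0.02],-1],[[0,0,0],[0,0,-0.02],-1],[[0,0,0],[0,0,0],-1]]' && python3 -m creep '[[[0,0,0],[-0.008,-0.0009,0],-1],[[0,0,0],[-0.008,-0.0009,0],-1],[[0,0,0],[-0.008,-0.0009,0],-1],[[0,0,0],[-0.008,-0.0009,0],-1],[[0,0,0],[-0.008,-0.0009,0],-1],[[0,0,0],[-0.008,-0.0009,0],-1],[[0,0,0],[-0.008,-0.0009,0],-1],[[0,0,0],[0,0,0],-1],[[0,0,0],[0,0,0],-1]]'; python3 k.py
```

```text
clock: 50.65
eef_pos: [0.5721, -0.0689, 0.1046]
tcp_rot: [[0.993, 0.115, -0.01], [0.115, -0.993, 0.003], [-0.009, -0.004, -1.0]]
ft_force: [-0.4, -0.3, -0.5]
opening: 0.0003
grasp_force: 0.0
clock: 51.4
eef_pos: [0.5215, -0.0759, 0.1108]
tcp_rot: [[0.993, 0.114, 0.007], [0.114, -0.993, 0.004], [0.007, -0.003, -1.0]]
ft_force: [1.7, 1.7, 0.6]
opening: 0.0002
grasp_force: 1.5
R travel 0.0427 lat -0.0006 [197, 160, 6, 13, 63]
```

```bash
python3 -m creep '[[[0,0,0],[0.014,0.001,0.01],-1],[[0,0,0],[0,0,0.03],-1],[[0,0,0],[0.0055,-0.0338,0],-1],[[0,0,0],[0.0055,-0.0338,0],-1],[[0,0,0],[0.0055,-0.0338,0],-1],[[0,0,0],[0.0055,-0.0338,0],-1],[[0,0,0],[0.0055,-0.0338,0],-1],[[0,0,0],[0.0055,-0.0338,0],-1],[[0,0,0],[0,0,-0.02],-1],[[0,0,0],[0,0,-0.02],-1],[[0,0,0],[0,0,0],-1]]' && python3 -m creep '[[[0,0,0],[-0.008,-0.0008,0],-1],[[0,0,0],[-0.008,-0.0008,0],-1],[[0,0,0],[-0.008,-0.0008,0],-1],[[0,0,0],[-0.008,-0.0008,0],-1],[[0,0,0],[-0.008,-0.0008,0],-1],[[0,0,0],[-0.008,-0.0008,0],-1],[[0,0,0],[0,0,0],-1],[[0,0,0],[0,0,0],-1]]'; python3 k.py
```

```text
clock: 52.37
eef_pos: [0.5626, -0.2778, 0.1041]
tcp_rot: [[0.994, 0.111, -0.01], [0.111, -0.994, 0.007], [-0.009, -0.008, -1.0]]
ft_force: [-0.7, -0.0, -0.5]
opening: 0.0001
grasp_force: 0.0
clock: 53.03
eef_pos: [0.518, -0.2824, 0.1097]
tcp_rot: [[0.993, 0.114, 0.0], [0.114, -0.993, 0.004], [0.001, -0.003, -1.0]]
ft_force: [0.3, -0.7, 0.8]
opening: 0.0003
grasp_force: 0.3
L travel 0.0267 lat 0.0006 [270, 176, 6, 12, 67]
```

```bash
python3 -m creep '[[[0,0,0],[0.014,0.001,0.01],-1],[[0,0,0],[0,0,0.03],-1],[[0,0,0],[0,0.0345,0],-1],[[0,0,0],[0,0.0345,0],-1],[[0,0,0],[0,0.0345,0],-1],[[0,0,0],[0,0.0345,0],-1],[[0,0,0],[0,0.0345,0],-1],[[0,0,0],[0,0.0345,0],-1],[[0,0,0],[0,0,-0.02],-1],[[0,0,0],[0,0,-0.02],-1],[[0,0,0],[0,0,0],-1]]' && python3 -m creep '[[[0,0,0],[-0.008,-0.0008,0],-1],[[0,0,0],[-0.008,-0.0008,0],-1],[[0,0,0],[-0.008,-0.0008,0],-1],[[0,0,0],[-0.008,-0.0008,0],-1],[[0,0,0],[-0.008,-0.0008,0],-1],[[0,0,0],[0,0,0],-1],[[0,0,0],[0,0,0],-1]]'; python3 k.py
```

```text
clock: 54.0
eef_pos: [0.5292, -0.0738, 0.105]
tcp_rot: [[0.993, 0.115, -0.009], [0.115, -0.993, 0.003], [-0.009, -0.004, -1.0]]
ft_force: [-0.6, 0.4, -0.4]
opening: 0.0005
grasp_force: 0.0
clock: 54.58
eef_pos: [0.4941, -0.0786, 0.1104]
tcp_rot: [[0.993, 0.114, 0.006], [0.114, -0.993, 0.004], [0.006, -0.003, -1.0]]
ft_force: [3.3, 1.9, 0.7]
opening: 0.0002
grasp_force: 1.2
R travel 0.0011 lat -0.0012 [205, 153, 6, 12, 61]
```

```bash
python3 -m creep '[[[0,0,0],[-0.003,-0.0003,0],-1],[[0,0,0],[-0.002,-0.0002,0],-1],[[0,0,0],[0,0,0],-1],[[0,0,0],[0,0,0],-1]]' && python3 -m creep '[[[0,0,0],[0.012,0.001,0.01],-1],[[0,0,0],[0,0,0.035],-1],[[0,0,0],[0,0.03,0.025],-1],[[0,0,0],[0,0.035,0.02],-1],[[0,0,0],[0,0.035,0.02],-1],[[0,0,0],[0,0.035,0],-1],[[0,0,0],[0,0.035,0],-1],[[0,0,0],[0,0.035,0],-1],[[0,0,0],[0,0,0],-1],[[0,0,0],[0,0,0],-1]]'; python3 k.py
```

```text
clock: 54.97
eef_pos: [0.4921, -0.0788, 0.1105]
tcp_rot: [[0.993, 0.115, 0.011], [0.115, -0.993, 0.004], [0.011, -0.002, -1.0]]
ft_force: [7.7, 1.2, -0.7]
opening: 0.0004
grasp_force: 3.6
clock: 55.8
eef_pos: [0.499, 0.1276, 0.2184]
tcp_rot: [[0.993, 0.117, -0.001], [0.117, -0.993, 0.001], [-0.001, -0.002, -1.0]]
ft_force: [-0.5, -0.9, 0.3]
opening: 0.0007
grasp_force: 0.0
R travel -0.0007 lat -0.002 [205, 152, 6, 12, 62]
L travel 0.0004 lat 0.0002 [274, 171, 6, 12, 61]
```

```bash
python3 -c "
from bench import *
print(sign_off())"
```

```text
the job is handed in; nothing more can be done
None
```

I opened the shutter, stood both bottles (only two were present) upright in the case well and released them, then closed the shutter to within about 1 mm at both ends and handed the job in at about 56 s; no verdict was returned.

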